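# Lift the split ring off the stirring vessel's hub

### The arm

A 6-joint arm with a two-finger parallel gripper is mounted at the origin on the work surface. World frame = base frame: x ahead of the robot, y to its left, z up, the work surface at z = 0. Lengths are in m, angles in degrees, forces in N, time in s.
With the tool pointing down it reaches from about 0.3 to 0.75 m from the base axis. Payload 8.5 kg.
Tool frame: the origin (TCP) lies midway between the tips of the shut fingers; the grasp point (between the pads) lies 19 mm behind it; y points along the fingers, x is the direction in which the jaws open and shut, and the axes are right-handed (so a half turn about y gives the same grasp; the last joint's range is limited). The gripper opens to 85 mm and grips with 20 to 120 N. Pads are 22 mm wide; open, the fingers measure 114 mm over their backs; the gripper's body (76 mm by 85 mm) begins 54 mm behind the grasp point. The pads swing forward as they close: fully open they stand 13 mm farther back than shut.
Start: joints at [-82.523, 21.807, 74.336, -0, 83.858, -12.336], TCP at [0.186, -0.517, 0.231] pointing down, gripper open.
Joint ranges: [-178.18, 178.18], [-50.72, 133.34], [12.68, 142.11], [-81.47, 261.47], [9.98, 163.14], [-165.26, 165.26]. Speed limits (degrees/s): [136.94, 136.94, 180, 180, 180, 180].

### API

Orientations are given as a 3x3 rotation matrix whose columns are the frame's x, y, z axes.
In Python, from rig import env gives the robot as it stands.
- The arm moves only by the tool carry_out, never from a script. Its argument "plan" is a list of rows, each a list of 3 entries, a list of its own where there are three numbers: the shift along the tool's x, y, z in m, then the turn, a rotation vector about the tool's x, y, z in degrees, then the finger opening in m, from 0 to 0.0854. In form: [[[dx, dy, dz], [ax, ay, az], jaw], ...]. A call has 1 to 8 rows; each row shifts and turns the commanded pose from where the row before left it, along the tool's axes as they then stand; what a row does not reach is not made up. A row lasts 1/8 s, in which the tool goes at most 62.5 mm and 10.7 degrees, less where a joint would pass 70% of its speed; a pose out of reach is approached as far as the arm can. A call is refused whole if a number of a shift passes 0.0625 or a number of a turn 10.7, either way. A call with a gripper value outside its range is refused whole. The fingers move at their own pace and stop on an object; "force" is the grip in N (left out, the last holds). Time passes only in rows, so rows that do not move let the fingers close. It gives the time, the measured TCP pose, the force and the opening at its end, in the units of the state.
- env.observe(): the state, without advancing time (a new reading comes with each control period).
- env.get_image(name): name is "scene" or "top"; returns a dict with "image" (420x560x3 uint8, red, green, blue), "vfov" (degrees; the focal length in pixels is half the picture's height over the tangent of half this angle, whatever the lens; pixels are square), "cx", "cy" (the principal point, pixels), "rvec" (rotation vector, rad) and "tvec" (3), from world to camera coordinates, as OpenCV has them. Camera axes: x right, y down, z forward; pixel columns grow to the right and rows downward; lengths in m; the calibration is good to about 2 mm. A picture is of the moment at which its call begins. There is no depth.
- env.close_job(): hands the job in, once; it reports no verdict.
Trained networks look in a picture, given as the dict that the camera call returned (one of the last four; its "shot" number tells which), for a name from the list of things; names that differ only in an ending like _2 or _b are one class to them, and where a whole thing is asked for, a point or a joint stands for the part that bears it (a point fixed in the world has none). Each returns a list of dicts, best first, with "conf" (0 to 1); they miss things now and then, are a little off and sometimes report something else, mostly with a low value. They report only what shows in the picture. A call takes as long as a camera call.
- env.outline_of(target, picture): "mask" (420x560 bool, what is visible of it) and "pixel" ([row, column] in pixels, amid what is visible of it).
The state is a dict: "time_s": time; "q": joint angles; "qvel": joint speeds; "joint_efforts": joint torques, N m; "position": TCP position; "tool_rot": TCP orientation; "ft_force": force on the tool from outside, world axes, zero at the start; "wrist_torque": the same for the moment, N m; "grip_width": finger opening in m.
Only numpy, scipy, OpenCV 4.12 (cv2) and the standard library are available. Lean on these libraries where they do the work, as an engineer would, in place of code of your own. Each camera call takes 0.05 s, during which the arm holds its last target.

### The job

Strip the stirring vessel for cleaning: take the pick from its holder, feel its tip into the slot under the end of the split ring and lift that end gently out of the groove, over its catches, using the pick and not the fingers. Then hang the pick back in its holder, take the loosened ring off the hub and lay it flat in the blue dish. Do not press hard on the vessel or the ring with the pick, do not fling or drop the ring, and leave the bottles and tools standing around alone.

Things in the scene. Friction and masses are not known exactly. Their poses are not given: they have to be found in the camera images.
- vessel: Fixed steel stirring vessel. Origin: centre of its underside, on the table; z up, x from the pick slot towards the hub axis. Its flat round lid (112 mm across) has its top 60 mm up. On the lid lies a dark square plate, x from -34 to 34, y from -33 to 33 mm, 6 mm thick, top 66 mm up.
- slot (a point): Mouth of the open slot in the square plate, 34 mm from the hub axis on the -x side, at floor level, 60 mm above the table. The slot is 14 mm wide (y -7 to 7 mm) and runs in to the hub; its floor is the lid, level with the lid outside the plate. The pick's toe goes in along the vessel's +x and meets the hub with its point 21 mm from the axis.
- hub (a point): Middle of the hub's top, 83 mm up. The hub is 42.4 mm across up to 71 mm, then tapers to 33 mm. Three sprung white balls (14 mm) stick out of it 76 mm up, to 24 mm from the axis: seen from the -x direction one 50 deg towards +y, one 65 deg towards -y, one on the far (+x) side; each gives way radially at about 7 to 13 N. A 6 mm pin, 5 mm tall, in the ring's gap stops it turning.
- ring: Loose gold-coloured split ring, stiff, 60 mm outside, 44 mm inside, 5 mm thick, 36 to 59 g, 36 deg gap. Origin: middle of its underside; z up, axes along the vessel's at the start, when it is seated flat on the plate round the hub, underside 66 mm above the table, under the three balls. Once its end is free it can be gripped across its outside along the vessel's y axis.
- ring_end (a point): Underside of the ring's end over the slot, 26 mm from the ring's middle in its -x direction; 6 mm above the slot floor at the start. Lifting it takes about 4 to 12 N; raised some 5 to 12 mm it snaps past the two near balls. The ring then rests on them, slanting about 20 deg, its middle some 10 mm higher, its far side still under the far ball, and comes off upwards with about 5 to 10 N.
- pick: Loose pick, 120 g. Origin: underside of its dark collar, on the axis of handle and shank; z up, x the way the toe points. Orange square handle 14 x 14 mm, from 5 to 60 mm above the origin; collar 5 mm thick, x -17 to 27, y -15 to 15 mm. Starts hanging in the holder, collar on its top.
- toe_axis (a point): Point on the pick's axis 65 mm below its origin. The 6 mm square shank ends in a flat toe, 5 mm wide, 3.5 mm thick, reaching 16 mm forward (+x) and 3 mm back of the axis. The shank is telescopic, stiffly clamped: the toe's underside lies between 0 and 20 mm below this point, different every time and not measured: find it by touch, slowly (10 mm/s), as pick and lid are rigid.
- holder: White pick holder, fixed. Origin: centre of its foot on the table, straight under the pick's axis; its top is 100 mm up, 80 x 78 mm, with a hole (x from -7 to +19 mm, y from -8 to +8 mm) through which the pick's shank and toe hang; the pick's collar rests on the top with the pick's x along the holder's x.
- dish: Blue open dish, fixed, 160 x 180 mm outside, 14 mm high, walls 5 mm, floor 5 mm thick. Origin: centre of its underside on the table.
- cream_jar: Glass jar with steel lid, 64 mm across, 75 mm tall; origin at the middle of its underside. Leave alone.
- amber_bottle: Small amber bottle, 44 mm across, 95 mm tall; origin at the middle of its underside. Leave alone.
- pump_bottle: Yellow pump bottle, 64 mm across, 193 mm tall; origin at the middle of its underside. Leave alone.
- beaker: Clear beaker, 68 mm across, 80 mm tall; origin at the middle of its underside. Leave alone.
- jar_lid: Loose steel jar lid, 68 mm across, 12 mm high; origin at the middle of its underside. Leave alone.
- spatula: Spatula with wooden handle lying on the table; origin on its underside. Leave alone.

How it is judged (in metres and radians):
On the way, in this order (a step that is already met when the one before it is completed fails the run):
1. the pick is lifted out of its holder (z of pick in the frame of holder above 0.13 m), for 0.1 s.
2. the pick bears up on the ring while its end is still low (contact force between pick and ring above 2 N and z of ring_end in the frame of vessel between 0.067 and 0.078 m and contact force between the fingers and ring below 0.2 N), for 0.04 s.
3. the ring's end is more than 12 mm above its seat, fingers off the ring (z of ring_end in the frame of vessel above 0.078 m and contact force between the fingers and ring below 0.2 N), for 0.2 s.
4. the ring is down in the dish (z of ring in the frame of dish below 0.012 m and horizontal distance between ring and dish below 0.06 m), for 0.1 s.
At the end, for the whole second after the job is handed in: The ring lies flat (within 7 degrees) and still on the floor of the blue dish, wholly inside its walls; the pick hangs upright (within 6 degrees) and still in its holder's hole, collar resting on the holder's top (within 4 mm), its axis within 10 mm of where it started (z of ring in the frame of dish between 0 and 0.01 m and x of ring in the frame of dish between -0.047 and 0.047 m and y of ring in the frame of dish between -0.057 and 0.057 m and angle between ring's own z axis and vertical below 0.12 rad and linear speed of each of ring, pick below 0.02 m/s and horizontal distance between pick and holder below 0.01 m and z of pick in the frame of holder between 0.096 and 0.104 m and angle between pick's own z axis and vertical below 0.1 rad); the robot touches nothing.
It fails at once if the pick presses on the vessel with more than 30 N (contact force between pick and vessel above 30 N).
It fails at once if the pick presses on the ring with more than 30 N (contact force between pick and ring above 30 N).
It fails at once if the fingers take hold of the ring while its end is still down in the groove (contact force between the fingers and ring above 2 N and horizontal distance between ring and vessel below 0.02 m and z of ring_end in the frame of vessel between 0.06 and 0.072 m).
It fails at once if the ring is flung, or dropped from more than about 4 cm (linear speed of ring above 0.9 m/s and contact force between the fingers and ring below 0.1 N).
It fails at once if a bystander is moved by more than 3 cm (distance of any of cream_jar, amber_bottle, pump_bottle, beaker, jar_lid, spatula from where it was at the start of the episode above 0.03 m).
It also fails if it takes over 72 s, if anything falls off the work surface, if the arm or the gripper's body presses on something with over 40 N, if the wrist force passes 120 N, or if a joint passes its speed limit or range.

## Working session

There is one attempt and no reset: what is moved stays moved. The work goes in short steps, Python scripts to look and compute and a tool call to move; the robot and the scene stay as the last step left them, time stands still between calls to the robot, and variables do not carry over. Pictures are saved under pics/ and viewed, and the job is handed in when it is done.

Besides the shell and the picture viewer there is one more tool, called by a JSON object that holds its "api" and its "payload". carry_out: Moves the arm, as the interface text tells. Its arguments: {"type":"object","properties":{"plan":{"type":"array","items":{"type":"array"}},"force":{"type":"number"}},"required":["plan"]}

```bash
ls; mkdir -p pics
cat > h.py <<'E'
import numpy as np, cv2
from rig import env
def K(p):
    f=p["image"].shape[0]/2/np.tan(np.radians(p["vfov"])/2)
    return np.array([[f,0,p["cx"]],[0,f,p["cy"]],[0,0,1.]])
def proj(p,X):
    return cv2.projectPoints(np.array(X,float).reshape(-1,1,3),np.array(p["rvec"],float),np.array(p["tvec"],float),K(p),None)[0].reshape(-1,2)
def back(p,uv,z):
    R=cv2.Rodrigues(np.array(p["rvec"],float))[0];t=np.array(p["tvec"],float).ravel()
    c=-R.T@t; uv=np.array(uv,float).reshape(-1,2)
    d=(np.linalg.inv(K(p))@np.c_[uv,np.ones(len(uv))].T).T@R
    return c+d*((z-c[2])/d[:,2])[:,None]
def save(p,name,pts=None,img=None):
    im=p["image"][:,:,::-1].copy() if img is None else img
    cv2.imwrite("pics/"+name,im)
E
cat > a.py <<'E'
from h import *
import pickle
s=env.observe();print({k:np.round(v,4).tolist() for k,v in s.items()})
D={}
for n in ["scene","top"]:
    p=env.get_image(n);save(p,n+"0.png");print(n,p["vfov"],p["cx"],p["cy"],p["rvec"],p["tvec"],p.keys())
    D[n]=p
    for t in ["vessel","slot","hub","ring","ring_end","pick","holder","dish","cream_jar","amber_bottle","pump_bottle","beaker","jar_lid","spatula"]:
        r=env.outline_of(t,p)
        D[n,t]=r
        print(t,[(round(x["conf"],2),np.round(x["pixel"]).tolist(),int(x["mask"].sum())) for x in r[:2]])
pickle.dump(D,open("d0.pkl","wb"))
print(env.observe()["time_s"])
E
python3 a.py
```

```text
pics
{'time_s': 0.0, 'q': [-82.5234, 21.842, 74.3864, 0.0004, 83.8595, -12.3356], 'qvel': [0.09, -0.0269, -0.0037, 0.0125, 0.0775, 0.0455], 'joint_efforts': [0.0014, -44.847, -23.1274, -0.0001, 0.0048, 0.0], 'position': [0.1864, -0.5171, 0.2307], 'tool_rot': [[0.3389, -0.0002, 0.9408], [-0.9408, 0.0015, 0.3389], [-0.0015, -1.0, 0.0003]], 'ft_force': [0.4756, -0.4114, -0.2261], 'wrist_torque': [0.0287, -0.0315, 0.0236], 'grip_width': 0.0854}
scene 54.175313239521735 277.7384074366006 206.00675066141355 [ 1.35461161  2.0382605  -0.98626358] [ 0.26439102 -0.2862593   1.70295926] dict_keys(['image', 'vfov', 'cx', 'cy', 'rvec', 'tvec', 'shot'])
vessel []
slot [(0.93, [219.0, 297.0], 1046)]
hub [(0.98, [220.0, 300.0], 947), (0.46, [240.0, 266.0], 408)]
ring [(0.44, [213.0, 295.0], 96)]
ring_end [(0.4, [212.0, 304.0], 77), (0.38, [177.0, 174.0], 165)]
pick [(0.45, [167.0, 225.0], 156)]
holder [(0.96, [188.0, 228.0], 1105), (0.69, [235.0, 210.0], 637)]
dish [(0.96, [226.0, 354.0], 1233)]
cream_jar [(0.91, [236.0, 211.0], 579), (0.28, [166.0, 224.0], 129)]
amber_bottle [(0.59, [241.0, 264.0],
[... 279 characters left out ...]
737967] [-0.04803131  0.62858655  0.96617654] dict_keys(['image', 'vfov', 'cx', 'cy', 'rvec', 'tvec', 'shot'])
vessel [(0.74, [223.0, 253.0], 1435)]
slot [(0.78, [222.0, 252.0], 1329), (0.69, [244.0, 359.0], 211)]
hub [(0.87, [220.0, 251.0], 1336)]
ring [(0.46, [215.0, 246.0], 178)]
ring_end [(0.72, [212.0, 250.0], 123), (0.34, [257.0, 439.0], 537)]
pick [(0.81, [242.0, 360.0], 252)]
holder [(0.95, [250.0, 357.0], 1267)]
dish [(0.74, [238.0, 185.0], 4200)]
cream_jar [(0.59, [164.0, 333.0], 578)]
amber_bottle [(0.69, [176.0, 278.0], 235)]
pump_bottle [(0.65, [194.0, 430.0], 1085)]
beaker [(0.9, [189.0, 97.0], 770)]
jar_lid [(0.8, [257.0, 439.0], 537)]
spatula [(0.85, [232.0, 86.0], 1207)]
1.5
```

Run:
```python
import pickle,cv2,numpy as np
D=pickle.load(open("d0.pkl","rb"))
t=D["top"]["image"][:,:,::-1];s=D["scene"]["image"][:,:,::-1]
cv2.imwrite("pics/t1.png",cv2.resize(t[150:300,150:420],None,fx=2.9,fy=2.9,interpolation=cv2.INTER_CUBIC))
cv2.imwrite("pics/s1.png",cv2.resize(s[120:300,140:400],None,fx=3,fy=3,interpolation=cv2.INTER_CUBIC))
```

```text
(no output)
```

View pics/top0.png

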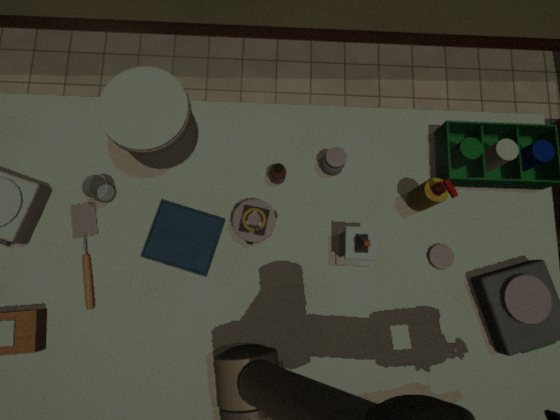

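```bash
sleep 0
```

```text
(no output)
```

View pics/t1.png

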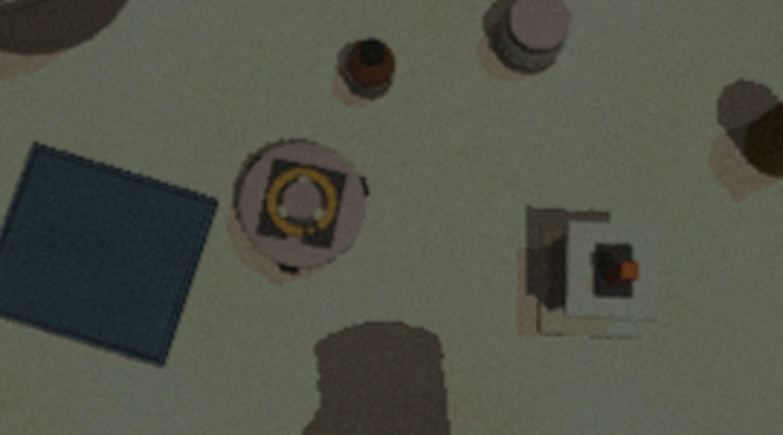

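View pics/s1.png

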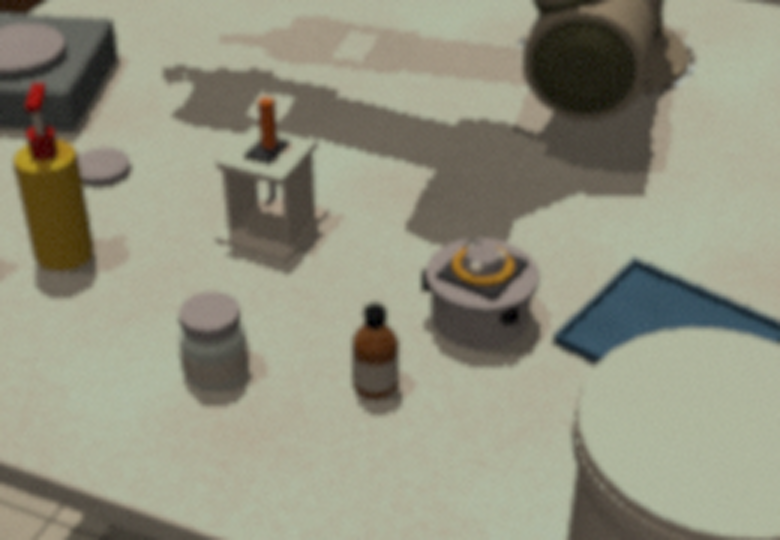

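Run:
```python
import pickle,cv2,numpy as np
from h import *
D=pickle.load(open("d0.pkl","rb"))
t=D["top"]["image"][:,:,::-1];s=D["scene"]["image"][:,:,::-1]
a=cv2.resize(t[192:252,224:284],None,fx=9,fy=9,interpolation=cv2.INTER_CUBIC)
b=cv2.resize(s[190:240,275:325],None,fx=9,fy=9,interpolation=cv2.INTER_CUBIC)
cv2.imwrite("pics/t2.png",np.clip(a*1.8,0,255)); cv2.imwrite("pics/s2.png",np.clip(b*1.3,0,255))
c=cv2.resize(t[215:275,330:390],None,fx=9,fy=9,interpolation=cv2.INTER_CUBIC)
cv2.imwrite("pics/t3.png",np.clip(c*1.8,0,255))
p=D["top"]
print(back(p,[[253.5,220]],0.06),back(p,[[251,220]],.083),back(p,[[353,242]],.1),back(p,[[185,238]],.014))
```

```text
[[0.59676849 0.03206915 0.06      ]] [[0.59302339 0.037482   0.083     ]] [[ 0.54378374 -0.21465164  0.1       ]] [[0.55019378 0.21224376 0.014     ]][ WARN:0@0.752] global loadsave.cpp:1063 imwrite_ Unsupported depth image for selected encoder is fallbacked to CV_8U.
```

View pics/t2.png

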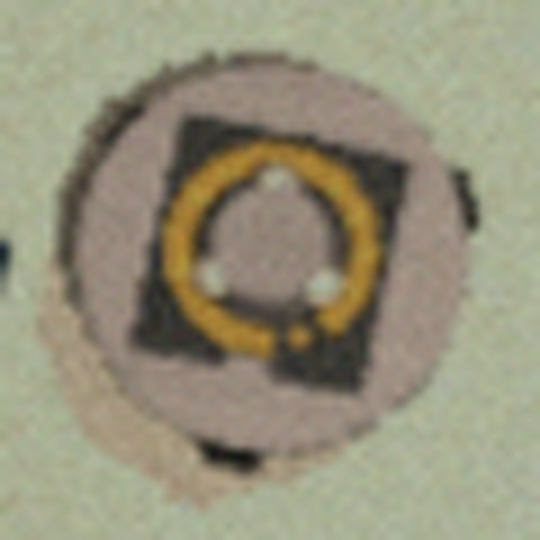

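View pics/s2.png

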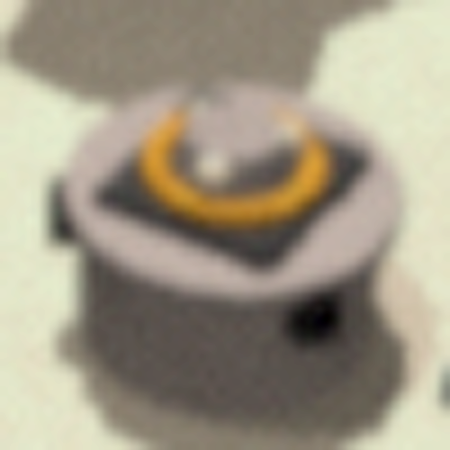

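View pics/t3.png

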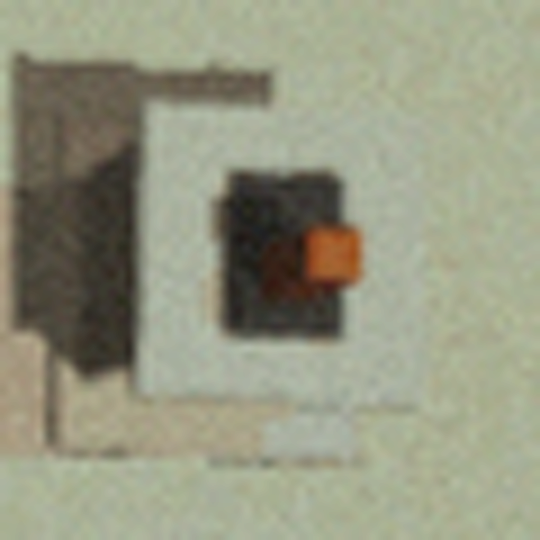

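```bash
cat > b.py <<'E'
from h import *
import pickle
from scipy.optimize import least_squares
D=pickle.load(open("d0.pkl","rb"))
p=D["top"];q=D["scene"]
R=cv2.Rodrigues(np.array(p["rvec"]))[0];print("cam",-R.T@p["tvec"]); R=cv2.Rodrigues(np.array(q["rvec"]))[0];print("cam",-R.T@q["tvec"])
def o(u,ox,oy,s): u=np.array(u,float);return (u+.5)/s-.5+[ox,oy]
def T(x,P): c,s=np.cos(x[2]),np.sin(x[2]);P=np.array(P,float);return np.c_[c*P[:,0]-s*P[:,1]+x[0],s*P[:,0]+c*P[:,1]+x[1],P[:,2]]
def fit(P,uv,x0,cam):
    r=least_squares(lambda x:(proj(cam,T(x,P))-uv).ravel(),x0);print(np.round(r.x,4),np.degrees(r.x[2]),np.round(r.fun,2));return r.x
V=fit(np.array([[34,33,66],[34,-33,66],[-34,-33,66],[-34,33,66]])/1e3,o([[183,117],[410,163],[360,392],[130,345]],224,192,9),[.59,.03,-.2],p)
for sgn in (0,np.pi):
    cc=np.array([[27,15,105],[27,-15,105],[-17,-15,105],[-17,15,105]])/1e3
    if sgn: cc=cc[[2,3,0,1]]
    hd=np.array([[0,0,160]])/1e3
    H=fit(cc,o([[228,172],[342,172],[342,338],[228,338]],330,215,9),[.54,-.22,sgn],p)
    print(proj(p,T(H,hd)),o([[332,255]],330,215,9), "scene handle",proj(q,T(H,[[0,0,.16],[.0,0,.105],[.012,0,.03],[0.012,0,.02]])))
# ring center from mask
hsv=cv2.cvtColor(p["image"],cv2.COLOR_RGB2HSV)
E
python3 b.py
```

```text
cam [ 0.4415708  -0.00380996  1.06579823]
cam [1.50955659 0.32639657 0.81646889]
[ 0.5966  0.0315 -0.1765] -10.114059163712298 [-0.02 -0.32  0.   -0.17  0.02  0.3   0.01  0.18]
[ 0.5368 -0.2337  0.0017] 0.09680870949672149 [ 0.12  0.03 -0.36  0.38 -0.07 -0.03  0.31 -0.37]
[[366.9132688  242.70394078]] [[366.44444444 242.88888889]] scene handle [[228.19366387 152.53046596]
 [229.25458201 167.46668604]
 [228.92388092 188.57023698]
 [229.1073059  191.03608837]]
[ 0.5468 -0.2337  3.1433] 180.09680879769368 [ 0.12  0.03 -0.36  0.38 -0.07 -0.03  0.31 -0.37]
[[366.84330518 238.36836012]] [[366.44444444 242.88888889]] scene handle [[226.68247972 154.04254047]
 [227.78840077 169.02345152]
 [230.89634699 186.31952994]
 [231.06954129 188.77698741]]
```

```bash
cat >> b.py <<'E'
print("--")
print("slot",proj(p,T(V,[[-.034,.007,.06],[-.034,-.007,.06]])))
m=D["top","dish"][0]["mask"].astype(np.uint8)
c=max(cv2.findContours(m,0,2)[0],key=cv2.contourArea)
w=back(p,c.reshape(-1,2),0.012)[:,:2].astype(np.float32)
r=cv2.minAreaRect(w);print("dish",r)
im=p["image"][:,:,::-1].copy()
def big(p,x0,y0,s,n,shapes):
    im=np.clip(cv2.resize(p["image"][y0:y0+n,x0:x0+n,::-1],None,fx=s,fy=s,interpolation=cv2.INTER_CUBIC)*1.5,0,255).astype(np.uint8)
    for P in shapes:
        a=((proj(p,P)-[x0,y0]+.5)*s-.5).round().astype(int)
        cv2.polylines(im,[a.reshape(-1,1,2)],False,(0,0,255),1)
    return im
th=np.linspace(0,2*np.pi,60)
ci=lambda r,z:np.c_[r*np.cos(th),r*np.sin(th),0*th+z]
sh=[T(V,ci(.056,.06)),T(V,ci(.030,.071)),T(V,np.array([[-34,7,60],[-22,7,60],[-22,-7,60],[-34,-7,60]])/1e3),T(V,np.array([[34,33,66],[34,-33,66],[-34,-33,66],[-34,33,66],[34,33,66]])/1e3),T(V,ci(.0165,.083))]
H=[.5368,-.2337,0]
hs=[T(H,np.array([[40,39,100],[40,-39,100],[-40,-39,100],[-40,39,100],[40,39,100]])/1e3),T(H,np.array([[7,7,160],[7,-7,160],[-7,-7,160],[-7,7,160],[7,7,160]])/1e3),T(H,[[0,0,.105],[0,0,.16]]),T(H,[[0,0,.1],[0,0,.025],[.016,0,.025]])]
cv2.imwrite("pics/o1.png",np.hstack([big(p,224,192,6,60,sh),big(p,330,215,6,60,hs)]))
cv2.imwrite("pics/o2.png",np.hstack([big(q,270,190,6,60,sh),big(q,200,140,6,60,hs)]))
E
python3 b.py | sed -n '/--/,$p'
```

```text
--
slot [[248.17762636 232.46276677]
 [253.56820548 233.58873269]]
dish ((0.5525970458984375, 0.21860413253307343), (0.18512855470180511, 0.1633417159318924), 74.42980194091797)
```

View pics/o1.png

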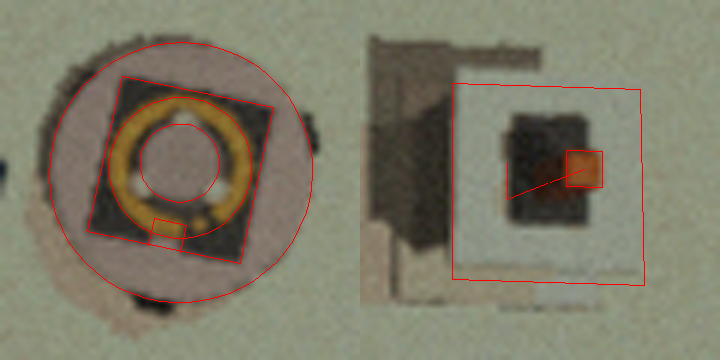

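View pics/o2.png

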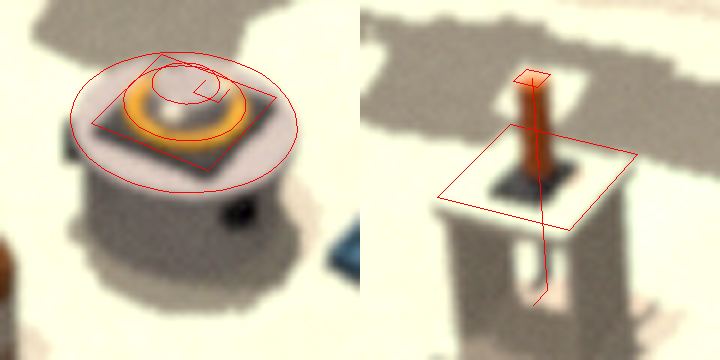

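```bash
cat > plan.py <<'E'
from h import *
from scipy.spatial.transform import Rotation as Ro
import json
def Rt(yaw):  # tool x at yaw deg, y down
    c,s=np.cos(np.radians(yaw)),np.sin(np.radians(yaw))
    return np.array([[c,0,-s],[s,0,c],[0,-1,0]])
def rows(p0,R0,p1,R1,n,jaw,dec=4):
    rv=Ro.from_matrix(R0.T@R1).as_rotvec()
    out=[];p=np.array(p0,float);R=R0
    for k in range(1,n+1):
        t=p0+(p1-p0)*k/n
        d=np.round(R.T@(t-p),dec); a=np.round(np.degrees(rv/n),2)
        p=p+R@d; R=R@Ro.from_rotvec(np.radians(a)).as_matrix()
        out.append([d.tolist(),a.tolist(),jaw])
    print(json.dumps(out)); print("max",np.abs([o[0] for o in out]).max(),np.abs([o[1] for o in out]).max())
    return p,R
def cur():
    s=env.observe();return np.array(s["position"]),np.array(s["tool_rot"]),s
E
python3 - <<'E'
from plan import *
p,R,s=cur()
a,b=rows(p,R,np.array([.5368,-.2337,.231]),Rt(0),8,.0854)
E
```

```text
[[[-0.0185, 0.0, 0.0532], [-0.0, -8.77, -0.0], 0.0854], [[-0.0102, 0.0001, 0.0555], [-0.0, -8.77, -0.0], 0.0854], [[-0.0016, 0.0, 0.0563], [-0.0, -8.77, -0.0], 0.0854], [[0.007, 0.0001, 0.0559], [-0.0, -8.77, -0.0], 0.0854], [[0.0154, 0.0, 0.0542], [-0.0, -8.77, -0.0], 0.0854], [[0.0235, 0.0, 0.0513], [-0.0, -8.77, -0.0], 0.0854], [[0.0311, 0.0001, 0.047], [-0.0, -8.77, -0.0], 0.0854], [[0.0378, 0.0, 0.0417], [-0.0, -8.77, -0.0], 0.0854]]
max 0.0563 8.77
```

{"api": "carry_out", "payload": {"plan": [[[-0.0185,0,0.0532],[0,-8.77,0],0.0854],[[-0.0102,0,0.0555],[0,-8.77,0],0.0854],[[-0.0016,0,0.0563],[0,-8.77,0],0.0854],[[0.007,0,0.0559],[0,-8.77,0],0.0854],[[0.0154,0,0.0542],[0,-8.77,0],0.0854],[[0.0235,0,0.0513],[0,-8.77,0],0.0854],[[0.0311,0,0.047],[0,-8.77,0],0.0854],[[0.0378,0,0.0417],[0,-8.77,0],0.0854]], "force": 80}}

```text
time_s: 2.5
position: [0.5381, -0.2324, 0.2314]
tool_rot: [[1.0, 0.0, -0.005], [0.005, -0.0, 1.0], [0.0, -1.0, -0.0]]
ft_force: [0.7, -1.2, 0.5]
grip_width: 0.0856
```

{"api": "carry_out", "payload": {"plan": [[[-0.001,0.03,-0.001],[0,0,0],0.0854],[[0,0.03,0],[0,0,0],0.0854],[[0,0.03,0],[0,0,0],0.06],[[0,0.026,0],[0,0,0],0.05],[[0,0,0],[0,0,0],0.04]]}}

```text
time_s: 3.12
position: [0.5351, -0.2343, 0.1138]
tool_rot: [[1.0, -0.003, 0.0], [-0.0, 0.002, 1.0], [-0.003, -1.0, 0.002]]
ft_force: [0.8, -0.4, 0.7]
grip_width: 0.0399
```

Run:
```python
from h import *
for n,c in (("scene",(200,130,80)),("top",(310,195,90))):
    p=env.get_image(n);x,y,w=c
    im=cv2.resize(p["image"][y:y+w,x:x+w,::-1],None,fx=5,fy=5,interpolation=cv2.INTER_CUBIC)
    cv2.imwrite("pics/g_%s.png"%n,im)
print(env.observe()["position"],env.observe()["grip_width"])
```

```text
[ 0.53616167 -0.23500563  0.11620688] 0.040451415061859786
```

View pics/g_scene.png

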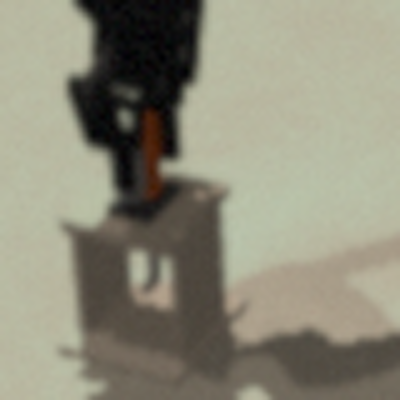

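View pics/g_top.png

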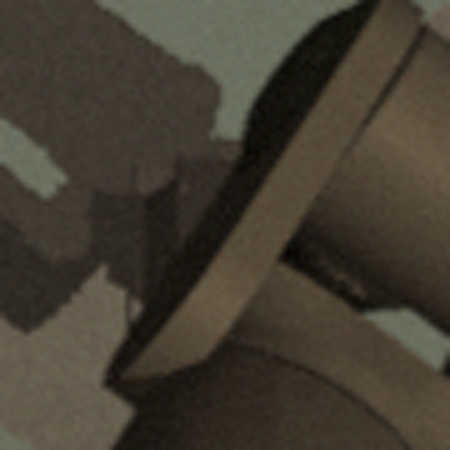

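{"api": "carry_out", "payload": {"plan": [[[0,0,0],[0,0,0],0.02],[[0,0,0],[0,0,0],0.005],[[0,0,0],[0,0,0],0.005],[[0,0,0],[0,0,0],0.005]], "force": 90}}

```text
time_s: 3.72
position: [0.5362, -0.235, 0.1166]
tool_rot: [[1.0, 0.002, 0.0], [-0.0, -0.001, 1.0], [0.002, -1.0, -0.001]]
ft_force: [-0.7, -0.9, 6.5]
grip_width: 0.0131
```

{"api": "carry_out", "payload": {"plan": [[[0,-0.005,0],[0,0,0],0.005],[[0,-0.015,0],[0,0,0],0.005],[[0,-0.02,0],[0,0,0],0.005],[[0,-0.025,0],[0,0,0],0.005],[[0,-0.025,0],[0,0,0],0.005],[[0,-0.025,0],[0,0,0],0.005],[[0,-0.01,0],[0,0,0],0.005]]}}

```text
time_s: 4.6
position: [0.536, -0.2349, 0.2424]
tool_rot: [[1.0, 0.002, 0.0], [-0.0, -0.002, 1.0], [0.002, -1.0, -0.002]]
ft_force: [0.0, -0.9, -0.8]
grip_width: 0.0126
```

Run:
```python
from plan import *
p=env.get_image("scene")
im=cv2.resize(p["image"][100:220,170:290,::-1],None,fx=5,fy=5,interpolation=cv2.INTER_CUBIC)
cv2.imwrite("pics/l1.png",im)
P,R,s=cur();print(P,s["ft_force"],s["grip_width"],s["time_s"])
psi=-10.1;V=np.array([.5966,.0315]);x=np.array([np.cos(np.radians(psi)),np.sin(np.radians(psi))])
ax=V-x*(.034+.016+.012)
print("axis target",ax)
rows(P,R,np.array([*ax,P[2]]),Rt(psi),7,.005)
```

```text
[ 0.53612516 -0.23495328  0.24271692] [ 0.47365536  0.26898277 -0.17866904] 0.012722150450531917 4.65
axis target [0.5355608  0.04237274]
[[[-0.0001, -0.0001, 0.0396], [0.01, 1.44, 0.02], 0.005], [[-0.0011, -0.0, 0.0396], [0.01, 1.44, 0.02], 0.005], [[-0.0021, -0.0001, 0.0396], [0.01, 1.44, 0.02], 0.005], [[-0.0031, -0.0001, 0.0395], [0.01, 1.44, 0.02], 0.005], [[-0.004, -0.0, 0.0394], [0.01, 1.44, 0.02], 0.005], [[-0.0051, -0.0, 0.0393], [0.01, 1.44, 0.02], 0.005], [[-0.006, -0.0001, 0.0391], [0.01, 1.44, 0.02], 0.005]]
max 0.0396 1.44
```

View pics/l1.png

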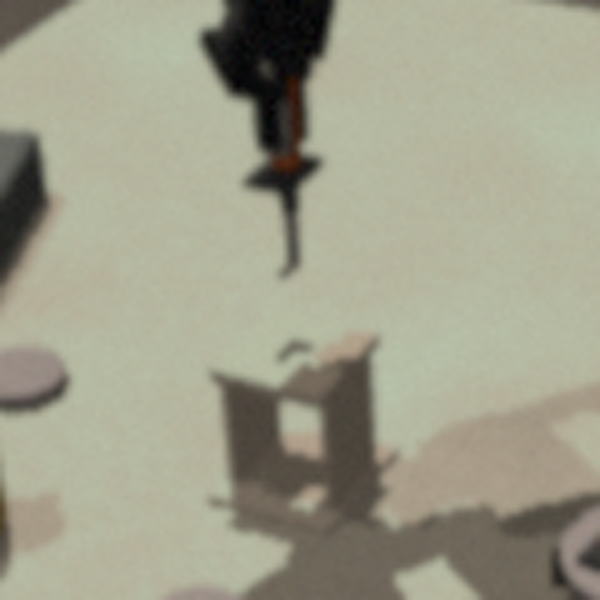

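Run:
```python
from plan import *
P,R,s=cur()
psi=-10.1;V=np.array([.5966,.0315]);x=np.array([np.cos(np.radians(psi)),np.sin(np.radians(psi))])
ax=V-x*.056-[.0006,.0013]
print("axis target",ax)
rows(P,R,np.array([*ax,.222]),Rt(psi),7,.005)
```

```text
axis target [0.54086782 0.04002054]
[[[0.0007, 0.0029, 0.0393], [0.01, 1.44, 0.02], 0.005], [[-0.0004, 0.0029, 0.0393], [0.01, 1.44, 0.02], 0.005], [[-0.0013, 0.0029, 0.0392], [0.01, 1.44, 0.02], 0.005], [[-0.0023, 0.0029, 0.0393], [0.01, 1.44, 0.02], 0.005], [[-0.0033, 0.0029, 0.0391], [0.01, 1.44, 0.02], 0.005], [[-0.0043, 0.0029, 0.0391], [0.01, 1.44, 0.02], 0.005], [[-0.0052, 0.003, 0.0389], [0.01, 1.44, 0.02], 0.005]]
max 0.0393 1.44
```

{"api": "carry_out", "payload": {"plan": [[[0.0007,0.0029,0.0393],[0,1.44,0],0.005],[[-0.0004,0.0029,0.0393],[0,1.44,0],0.005],[[-0.0013,0.0029,0.0392],[0,1.44,0],0.005],[[-0.0023,0.0029,0.0393],[0,1.44,0],0.005],[[-0.0033,0.0029,0.0391],[0,1.44,0],0.005],[[-0.0043,0.0029,0.0391],[0,1.44,0],0.005],[[-0.0052,0.003,0.0389],[0,1.44,0],0.005],[[0,0,0],[0,0,0],0.005]]}}

```text
time_s: 5.65
position: [0.5399, 0.0424, 0.2191]
tool_rot: [[0.985, -0.002, 0.172], [-0.172, 0.001, 0.985], [-0.002, -1.0, 0.0]]
ft_force: [-0.4, -0.9, -1.5]
grip_width: 0.0132
```

Run:
```python
from plan import *
p=env.get_image("scene")
q=env.get_image("top")
im=cv2.resize(p["image"][120:240,240:360,::-1],None,fx=5,fy=5,interpolation=cv2.INTER_CUBIC)
im2=cv2.resize(q["image"][180:290,200:310,::-1],None,fx=5,fy=5,interpolation=cv2.INTER_CUBIC)
cv2.imwrite("pics/l2.png",im);cv2.imwrite("pics/l3.png",im2)
P,R,s=cur();print(P,R,s["ft_force"],s["grip_width"],s["time_s"])
```

```text
[0.5403243  0.04018232 0.21947332] [[ 9.84632771e-01 -9.40126528e-04  1.74635110e-01]
 [-1.74635354e-01 -1.82868144e-04  9.84633160e-01]
 [-8.93744556e-04 -9.99999541e-01 -3.44237297e-04]] [-0.94700681  0.50125996 -1.32856333] 0.012754497467241974 5.75
```

View pics/l2.png

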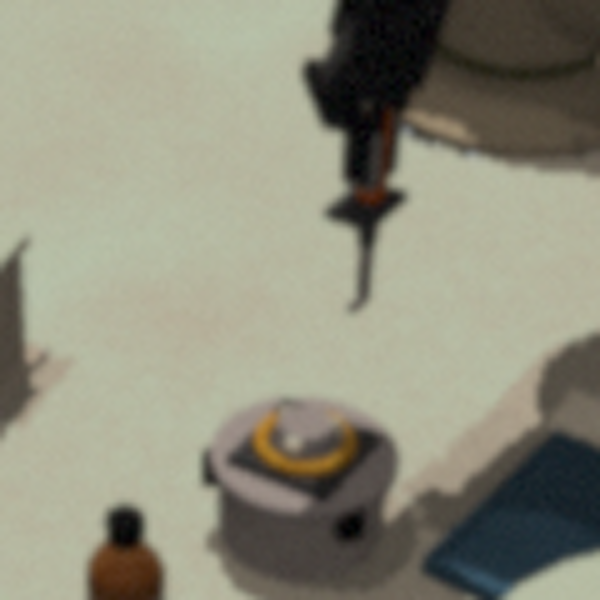

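View pics/l3.png

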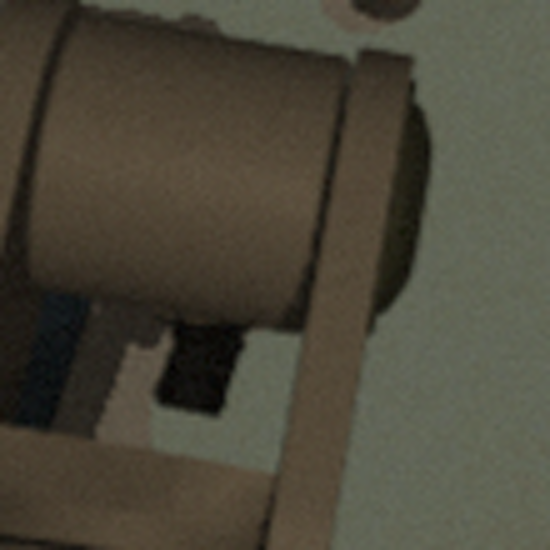

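Run:
```python
import pickle
from plan import *
q=pickle.load(open("d0.pkl","rb"))["scene"]
a=np.array([.5403,.0402+.0013]);x=np.array([.985,-.175])
for d in (0,5,10,15,20):
  P=[[*a,.203],[*(a+.027*x),.203],[*(a+.016*x),.203-.065-d/1e3]]
  print(d,((proj(q,P)-[240,120]+.5)*5-.5).round(1).tolist())
```

```text
0 [[364.4, 201.0], [341.3, 222.0], [344.1, 308.4]]
5 [[364.4, 201.0], [341.3, 222.0], [343.6, 315.5]]
10 [[364.4, 201.0], [341.3, 222.0], [343.1, 322.5]]
15 [[364.4, 201.0], [341.3, 222.0], [342.6, 329.5]]
20 [[364.4, 201.0], [341.3, 222.0], [342.1, 336.4]]
```

{"api": "carry_out", "payload": {"plan": [[[0,0.018,0],[0,0,0],0.005],[[0,0.018,0],[0,0,0],0.005],[[0,0.014,0],[0,0,0],0.005],[[0,0.004,0],[0,0,0],0.005],[[0,0,0],[0,0,0],0.005]]}}

```text
time_s: 6.38
position: [0.5407, 0.04, 0.1661]
tool_rot: [[0.984, 0.0, 0.176], [-0.176, -0.0, 0.984], [0.0, -1.0, -0.0]]
ft_force: [0.5, -0.0, -1.2]
grip_width: 0.0129
```

Run:
```python
from plan import *
for i in range(3):
  P,R,s=cur();print(P,s["ft_force"],s["wrist_torque"],s["time_s"])
```

```text
[0.54067407 0.03995487 0.16606395] [ 0.4567492  -0.00515199 -1.18230274] [-0.03477326 -0.04844733 -0.00315971] 6.375
[0.54067407 0.03995487 0.16606395] [ 0.4567492  -0.00515199 -1.18230274] [-0.03477326 -0.04844733 -0.00315971] 6.375
[0.54067407 0.03995487 0.16606395] [ 0.4567492  -0.00515199 -1.18230274] [-0.03477326 -0.04844733 -0.00315971] 6.375
```

Now feel down slowly.

{"api": "carry_out", "payload": {"plan": [[[0,0.00125,0],[0,0,0],0.005],[[0,0.00125,0],[0,0,0],0.005],[[0,0.00125,0],[0,0,0],0.005],[[0,0.00125,0],[0,0,0],0.005]]}}

```text
time_s: 6.88
position: [0.5405, 0.0403, 0.1609]
tool_rot: [[0.984, 0.0, 0.175], [-0.175, -0.0, 0.984], [0.0, -1.0, 0.0]]
ft_force: [-0.5, 0.2, -1.7]
grip_width: 0.0131
```

{"api": "carry_out", "payload": {"plan": [[[0,0.00125,0],[0,0,0],0.005],[[0,0.00125,0],[0,0,0],0.005],[[0,0.00125,0],[0,0,0],0.005]]}}

```text
time_s: 7.25
position: [0.5405, 0.0403, 0.1571]
tool_rot: [[0.984, -0.0, 0.175], [-0.175, -0.0, 0.984], [-0.0, -1.0, -0.0]]
ft_force: [0.4, -0.5, -0.8]
grip_width: 0.0132
```

{"api": "carry_out", "payload": {"plan": [[[0,0.00125,0],[0,0,0],0.005],[[0,0.00125,0],[0,0,0],0.005],[[0,0.00125,0],[0,0,0],0.005]]}}

```text
time_s: 7.62
position: [0.5405, 0.0402, 0.1533]
tool_rot: [[0.984, -0.0, 0.176], [-0.176, 0.0, 0.984], [-0.0, -1.0, 0.0]]
ft_force: [-0.0, -0.3, -2.0]
grip_width: 0.0133
```

{"api": "carry_out", "payload": {"plan": [[[0,0.00125,0],[0,0,0],0.005],[[0,0.00125,0],[0,0,0],0.005]]}}

```text
time_s: 7.88
position: [0.5405, 0.0402, 0.1509]
tool_rot: [[0.984, 0.0, 0.175], [-0.175, -0.0, 0.984], [0.0, -1.0, -0.0]]
ft_force: [0.4, 0.2, -1.2]
grip_width: 0.013
```

{"api": "carry_out", "payload": {"plan": [[[0,0.00125,0],[0,0,0],0.005]]}}

```text
time_s: 8.0
position: [0.5405, 0.0402, 0.1496]
tool_rot: [[0.984, -0.0, 0.176], [-0.176, -0.0, 0.984], [-0.0, -1.0, -0.0]]
ft_force: [0.8, -0.4, -0.4]
grip_width: 0.0127
```

{"api": "carry_out", "payload": {"plan": [[[0,0.00125,0],[0,0,0],0.005]]}}

```text
time_s: 8.12
position: [0.5405, 0.0403, 0.1484]
tool_rot: [[0.984, 0.0, 0.175], [-0.175, -0.0, 0.984], [0.0, -1.0, -0.0]]
ft_force: [0.3, 0.5, -1.1]
grip_width: 0.0127
```

{"api": "carry_out", "payload": {"plan": [[[0,0.001,0],[0,0,0],0.005]]}}

```text
time_s: 8.25
position: [0.5405, 0.0403, 0.1473]
tool_rot: [[0.984, -0.0, 0.175], [-0.175, -0.0, 0.984], [-0.0, -1.0, -0.0]]
ft_force: [1.0, -0.3, -0.9]
grip_width: 0.0127
```

{"api": "carry_out", "payload": {"plan": [[[0,0.001,0],[0,0,0],0.005]]}}

```text
time_s: 8.38
position: [0.5405, 0.0402, 0.1464]
tool_rot: [[0.984, 0.0, 0.175], [-0.175, -0.0, 0.984], [0.0, -1.0, 0.0]]
ft_force: [0.3, 1.2, -0.5]
grip_width: 0.0126
```

{"api": "carry_out", "payload": {"plan": [[[0,0.001,0],[0,0,0],0.005]]}}

```text
time_s: 8.5
position: [0.5405, 0.0402, 0.1454]
tool_rot: [[0.984, 0.0, 0.176], [-0.176, -0.0, 0.984], [0.0, -1.0, -0.0]]
ft_force: [0.8, -0.3, -1.9]
grip_width: 0.0132
```

{"api": "carry_out", "payload": {"plan": [[[0,0.001,0],[0,0,0],0.005]]}}

```text
time_s: 8.62
position: [0.5405, 0.0402, 0.1444]
tool_rot: [[0.984, 0.0, 0.176], [-0.176, -0.0, 0.984], [0.0, -1.0, -0.0]]
ft_force: [0.5, 0.6, -0.9]
grip_width: 0.0131
```

{"api": "carry_out", "payload": {"plan": [[[0,0.001,0],[0,0,0],0.005]]}}

```text
time_s: 8.75
position: [0.5405, 0.0403, 0.1434]
tool_rot: [[0.984, 0.0, 0.176], [-0.176, 0.0, 0.984], [0.0, -1.0, 0.0]]
ft_force: [0.5, -0.2, -1.5]
grip_width: 0.0128
```

{"api": "carry_out", "payload": {"plan": [[[0,0.0008,0],[0,0,0],0.005]]}}

```text
time_s: 8.88
position: [0.5405, 0.0403, 0.1426]
tool_rot: [[0.984, -0.0, 0.175], [-0.175, 0.0, 0.984], [-0.0, -1.0, -0.0]]
ft_force: [-0.5, -0.2, -0.2]
grip_width: 0.0131
```

{"api": "carry_out", "payload": {"plan": [[[0,0.0008,0],[0,0,0],0.005]]}}

```text
time_s: 9.0
position: [0.5405, 0.0402, 0.1418]
tool_rot: [[0.984, 0.0, 0.175], [-0.175, -0.0, 0.984], [0.0, -1.0, -0.0]]
ft_force: [0.2, -0.8, -0.3]
grip_width: 0.0127
```

Run:
```python
from plan import *
p=env.get_image("scene")
im=cv2.resize(p["image"][160:240,260:340,::-1],None,fx=7,fy=7,interpolation=cv2.INTER_CUBIC)
cv2.imwrite("pics/l4.png",im)
P,R,s=cur();print(P,s["ft_force"])
```

```text
[0.54046795 0.04025771 0.14166853] [ 0.58350833  0.06743785 -1.46534134]
```

View pics/l4.png

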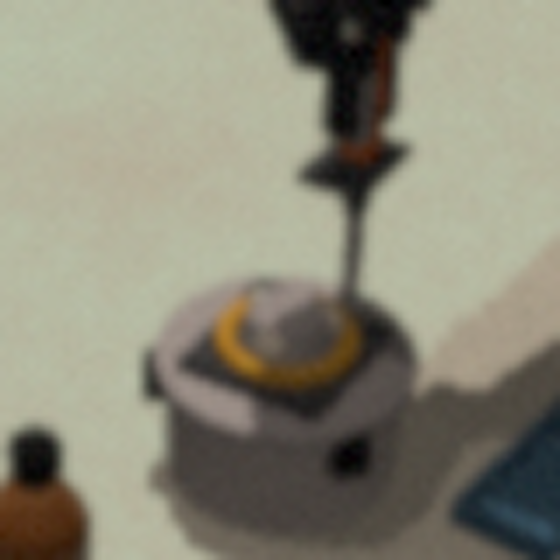

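{"api": "carry_out", "payload": {"plan": [[[0,0.0008,0],[0,0,0],0.005]]}}

```text
time_s: 9.18
position: [0.5406, 0.0403, 0.1415]
tool_rot: [[0.984, 0.001, 0.176], [-0.176, -0.0, 0.984], [0.001, -1.0, 0.0]]
ft_force: [-2.3, 0.3, 7.7]
grip_width: 0.0125
```

{"api": "carry_out", "payload": {"plan": [[[0,0.0008,0],[0,0,0],0.005]]}}

```text
time_s: 9.3
position: [0.5408, 0.0402, 0.1414]
tool_rot: [[0.984, 0.001, 0.175], [-0.175, -0.0, 0.984], [0.001, -1.0, 0.0]]
ft_force: [-4.0, 0.4, 13.3]
grip_width: 0.0129
```

{"api": "carry_out", "payload": {"plan": [[[0,0.0008,0],[0,0,0],0.005]]}}

```text
time_s: 9.43
position: [0.5409, 0.0402, 0.1414]
tool_rot: [[0.985, 0.002, 0.175], [-0.175, -0.0, 0.985], [0.002, -1.0, -0.0]]
ft_force: [-4.4, 0.2, 19.4]
grip_width: 0.0128
```

{"api": "carry_out", "payload": {"plan": [[[0,-0.002,0],[0,0,0],0.005],[[0,-0.0011,0],[0,0,0],0.005],[[0,0,0],[0,0,0],0.005]]}}

```text
time_s: 9.8
position: [0.5405, 0.0402, 0.1423]
tool_rot: [[0.984, -0.0, 0.176], [-0.176, 0.0, 0.984], [-0.0, -1.0, 0.0]]
ft_force: [0.6, -0.2, -1.4]
grip_width: 0.013
```

{"api": "carry_out", "payload": {"plan": [[[0.002,0,0],[0,0,0],0.005],[[0.002,0,0],[0,0,0],0.005],[[0.0015,0,0],[0,0,0],0.005],[[0.0015,0,0],[0,0,0],0.005]]}}

```text
time_s: 10.3
position: [0.5475, 0.039, 0.1425]
tool_rot: [[0.984, -0.0, 0.175], [-0.175, 0.0, 0.984], [-0.0, -1.0, -0.0]]
ft_force: [-0.3, -0.3, -2.0]
grip_width: 0.0127
```

{"api": "carry_out", "payload": {"plan": [[[0.0015,0,0],[0,0,0],0.005],[[0.0015,0,0],[0,0,0],0.005]]}}

```text
time_s: 10.55
position: [0.5505, 0.0385, 0.1425]
tool_rot: [[0.984, -0.0, 0.176], [-0.176, 0.0, 0.984], [-0.0, -1.0, 0.0]]
ft_force: [-0.5, 0.4, -1.4]
grip_width: 0.0126
```

{"api": "carry_out", "payload": {"plan": [[[0.0015,0,0],[0,0,0],0.005]]}}

```text
time_s: 10.68
position: [0.5519, 0.0382, 0.1425]
tool_rot: [[0.984, -0.0, 0.176], [-0.176, 0.0, 0.984], [-0.0, -1.0, 0.0]]
ft_force: [-0.6, 0.0, -0.5]
grip_width: 0.0122
```

{"api": "carry_out", "payload": {"plan": [[[0.0015,0,0],[0,0,0],0.005]]}}

```text
time_s: 10.8
position: [0.5534, 0.038, 0.1425]
tool_rot: [[0.984, 0.0, 0.175], [-0.175, 0.0, 0.984], [0.0, -1.0, 0.0]]
ft_force: [0.5, 0.0, -0.9]
grip_width: 0.0128
```

{"api": "carry_out", "payload": {"plan": [[[0.0015,0,0],[0,0,0],0.005],[[0.001,0,0],[0,0,0],0.005]]}}

```text
time_s: 11.05
position: [0.5559, 0.0375, 0.1425]
tool_rot: [[0.984, 0.0, 0.176], [-0.176, 0.0, 0.984], [0.0, -1.0, 0.0]]
ft_force: [-0.6, -0.9, -1.9]
grip_width: 0.0127
```

{"api": "carry_out", "payload": {"plan": [[[0.001,0,0],[0,0,0],0.005]]}}

```text
time_s: 11.18
position: [0.5568, 0.0373, 0.1425]
tool_rot: [[0.984, -0.0, 0.176], [-0.176, 0.0, 0.984], [-0.0, -1.0, 0.0]]
ft_force: [-0.2, -0.3, -1.5]
grip_width: 0.0127
```

{"api": "carry_out", "payload": {"plan": [[[0.001,0,0],[0,0,0],0.005]]}}

```text
time_s: 11.3
position: [0.5578, 0.0372, 0.1425]
tool_rot: [[0.984, -0.0, 0.176], [-0.176, -0.0, 0.984], [-0.0, -1.0, -0.0]]
ft_force: [-0.8, -0.9, -0.5]
grip_width: 0.0129
```

{"api": "carry_out", "payload": {"plan": [[[0.001,0,0],[0,0,0],0.005]]}}

```text
time_s: 11.42
position: [0.5588, 0.037, 0.1425]
tool_rot: [[0.984, 0.0, 0.176], [-0.176, -0.0, 0.984], [0.0, -1.0, -0.0]]
ft_force: [-0.1, 0.1, -1.2]
grip_width: 0.0127
```

{"api": "carry_out", "payload": {"plan": [[[0,-0.001,0],[0,0,0],0.005],[[0,-0.001,0],[0,0,0],0.005],[[0,-0.001,0],[0,0,0],0.005]]}}

```text
time_s: 11.8
position: [0.5586, 0.037, 0.1455]
tool_rot: [[0.984, -0.0, 0.175], [-0.175, 0.0, 0.984], [-0.0, -1.0, 0.0]]
ft_force: [0.1, -0.4, -3.8]
grip_width: 0.013
```

{"api": "carry_out", "payload": {"plan": [[[0,-0.001,0],[0,0,0],0.005]]}}

```text
time_s: 11.92
position: [0.5584, 0.0371, 0.1463]
tool_rot: [[0.984, -0.001, 0.175], [-0.175, 0.0, 0.984], [-0.001, -1.0, -0.0]]
ft_force: [0.0, -0.2, -5.5]
grip_width: 0.0124
```

{"api": "carry_out", "payload": {"plan": [[[0,-0.001,0],[0,0,0],0.005]]}}

```text
time_s: 12.05
position: [0.5582, 0.0371, 0.147]
tool_rot: [[0.984, -0.002, 0.175], [-0.175, 0.0, 0.984], [-0.002, -1.0, -0.0]]
ft_force: [-0.2, -0.2, -7.3]
grip_width: 0.0129
```

{"api": "carry_out", "payload": {"plan": [[[0,-0.001,0],[0,0,0],0.005]]}}

```text
time_s: 12.18
position: [0.5582, 0.0371, 0.1478]
tool_rot: [[0.984, -0.002, 0.175], [-0.175, 0.0, 0.984], [-0.002, -1.0, -0.0]]
ft_force: [0.8, 0.7, -11.0]
grip_width: 0.0129
```

{"api": "carry_out", "payload": {"plan": [[[0,-0.001,0],[0,0,0],0.005]]}}

```text
time_s: 12.3
position: [0.5581, 0.0371, 0.1486]
tool_rot: [[0.984, -0.002, 0.175], [-0.175, 0.0, 0.984], [-0.002, -1.0, -0.0]]
ft_force: [-0.6, 0.5, -14.0]
grip_width: 0.013
```

{"api": "carry_out", "payload": {"plan": [[[0,-0.001,0],[0,0,0],0.005]]}}

```text
time_s: 12.42
position: [0.5582, 0.0371, 0.1499]
tool_rot: [[0.984, -0.002, 0.175], [-0.175, 0.0, 0.984], [-0.002, -1.0, -0.0]]
ft_force: [-1.1, 0.8, -12.2]
grip_width: 0.013
```

{"api": "carry_out", "payload": {"plan": [[[0,-0.001,0],[0,0,0],0.005]]}}

```text
time_s: 12.55
position: [0.5584, 0.037, 0.1514]
tool_rot: [[0.984, -0.001, 0.175], [-0.175, 0.0, 0.984], [-0.001, -1.0, -0.0]]
ft_force: [-1.2, -0.1, -9.1]
grip_width: 0.0133
```

{"api": "carry_out", "payload": {"plan": [[[0,-0.001,0],[0,0,0],0.005]]}}

```text
time_s: 12.68
position: [0.5586, 0.037, 0.1528]
tool_rot: [[0.984, -0.0, 0.175], [-0.175, -0.0, 0.984], [-0.0, -1.0, -0.0]]
ft_force: [-2.3, 0.2, -7.9]
grip_width: 0.0132
```

{"api": "carry_out", "payload": {"plan": [[[0,-0.001,0],[0,0,0],0.005]]}}

```text
time_s: 12.8
position: [0.5587, 0.037, 0.1539]
tool_rot: [[0.984, 0.0, 0.175], [-0.175, -0.0, 0.984], [0.0, -1.0, -0.0]]
ft_force: [-2.6, 0.6, -7.2]
grip_width: 0.0132
```

{"api": "carry_out", "payload": {"plan": [[[0,-0.001,0],[0,0,0],0.005]]}}

```text
time_s: 12.92
position: [0.5588, 0.037, 0.1549]
tool_rot: [[0.984, 0.001, 0.176], [-0.176, -0.0, 0.984], [0.001, -1.0, 0.0]]
ft_force: [-3.7, 0.7, -5.8]
grip_width: 0.0125
```

{"api": "carry_out", "payload": {"plan": [[[0,-0.001,0],[0,0,0],0.005]]}}

```text
time_s: 13.05
position: [0.5589, 0.037, 0.1559]
tool_rot: [[0.984, 0.001, 0.175], [-0.175, -0.0, 0.984], [0.001, -1.0, 0.0]]
ft_force: [-1.2, -0.2, -5.6]
grip_width: 0.0127
```

{"api": "carry_out", "payload": {"plan": [[[0,-0.001,0],[0,0,0],0.005]]}}

```text
time_s: 13.18
position: [0.559, 0.037, 0.1569]
tool_rot: [[0.984, 0.001, 0.176], [-0.176, -0.0, 0.984], [0.001, -1.0, 0.0]]
ft_force: [-1.3, -1.1, -5.3]
grip_width: 0.0127
```

{"api": "carry_out", "payload": {"plan": [[[0,-0.001,0],[0,0,0],0.005],[[0,-0.001,0],[0,0,0],0.005]]}}

```text
time_s: 13.42
position: [0.5594, 0.0369, 0.1592]
tool_rot: [[0.984, 0.002, 0.176], [-0.176, -0.0, 0.984], [0.002, -1.0, 0.0]]
ft_force: [-0.4, 0.8, -1.3]
grip_width: 0.0129
```

{"api": "carry_out", "payload": {"plan": [[[0,-0.001,0],[0,0,0],0.005],[[0,-0.001,0],[0,0,0],0.005]]}}

```text
time_s: 13.68
position: [0.5591, 0.0369, 0.1609]
tool_rot: [[0.984, 0.001, 0.176], [-0.176, -0.0, 0.984], [0.001, -1.0, 0.0]]
ft_force: [0.2, -0.5, -0.5]
grip_width: 0.0126
```

Run:
```python
from plan import *
p=env.get_image("scene")
im=cv2.resize(p["image"][160:240,260:340,::-1],None,fx=7,fy=7,interpolation=cv2.INTER_CUBIC)
cv2.imwrite("pics/l5.png",im)
P,R,s=cur();print(P,s["ft_force"])
```

```text
[0.55905497 0.0369535  0.16098687] [-0.72135781 -0.02296915 -0.91885428]
```

View pics/l5.png

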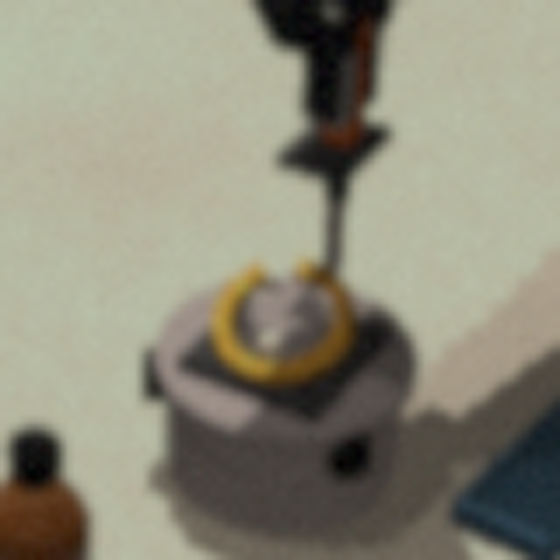

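{"api": "carry_out", "payload": {"plan": [[[0,0.003,0],[0,0,0],0.005],[[-0.005,0,0],[0,0,0],0.005],[[-0.01,0,0],[0,0,0],0.005],[[-0.015,0,0],[0,0,0],0.005],[[-0.015,-0.01,0],[0,0,0],0.005],[[-0.005,-0.03,0],[0,0,0],0.005],[[0,-0.03,0],[0,0,0],0.005],[[0,-0.015,0],[0,0,0],0.005]]}}

```text
time_s: 14.72
position: [0.5092, 0.0459, 0.245]
tool_rot: [[0.985, 0.003, 0.175], [-0.175, -0.0, 0.985], [0.003, -1.0, 0.0]]
ft_force: [0.1, 0.4, -0.8]
grip_width: 0.0129
```

Run:
```python
from plan import *
p=env.get_image("scene")
im=cv2.resize(p["image"][160:240,260:340,::-1],None,fx=7,fy=7,interpolation=cv2.INTER_CUBIC)
cv2.imwrite("pics/l6.png",im)
P,R,s=cur();print(P,s["ft_force"],s["grip_width"],s["time_s"])
rows(P,R,np.array([.5362,-.2350,.246]),Rt(0),7,.005)
```

```text
[0.50972697 0.04586169 0.24632617] [-0.03273963 -0.41524081  1.48093888] 0.01297536538789219 14.775
[[[0.0108, 0.0001, -0.0388], [0.0, -1.44, 0.05], 0.005], [[0.0097, 0.0001, -0.0391], [0.0, -1.44, 0.05], 0.005], [[0.0088, 0.0001, -0.0394], [0.0, -1.44, 0.05], 0.005], [[0.0078, 0.0, -0.0395], [0.0, -1.44, 0.05], 0.005], [[0.0068, 0.0001, -0.0397], [0.0, -1.44, 0.05], 0.005], [[0.0058, 0.0001, -0.0399], [0.0, -1.44, 0.05], 0.005], [[0.0048, 0.0, -0.04], [0.0, -1.44, 0.05], 0.005]]
max 0.04 1.44
```

View pics/l6.png

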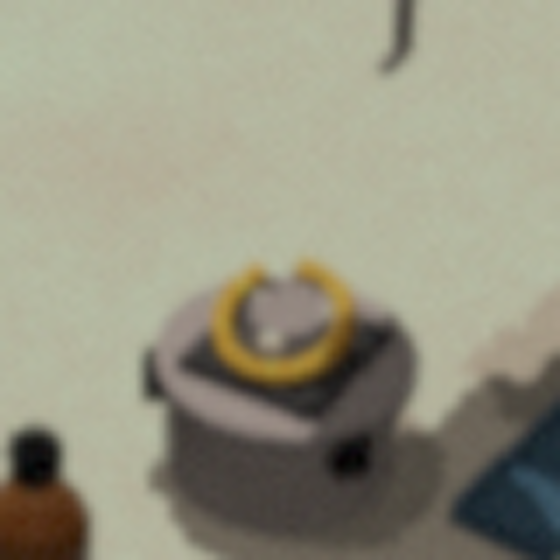

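{"api": "carry_out", "payload": {"plan": [[[0.0108,0,-0.0388],[0,-1.44,0],0.005],[[0.0097,0,-0.0391],[0,-1.44,0],0.005],[[0.0088,0,-0.0394],[0,-1.44,0],0.005],[[0.0078,0,-0.0395],[0,-1.44,0],0.005],[[0.0068,0,-0.0397],[0,-1.44,0],0.005],[[0.0058,0,-0.0399],[0,-1.44,0],0.005],[[0.0048,0,-0.04],[0,-1.44,0],0.005],[[0,0,0],[0,0,0],0.005]]}}

```text
time_s: 15.78
position: [0.5354, -0.2371, 0.242]
tool_rot: [[1.0, -0.001, 0.003], [-0.003, 0.0, 1.0], [-0.001, -1.0, 0.0]]
ft_force: [-0.1, 0.5, -1.4]
grip_width: 0.0128
```

Run:
```python
from plan import *
env.get_image("scene")
P,R,s=cur();print(P,R.round(4),s["ft_force"],s["grip_width"],s["time_s"])
```

```text
[ 0.53537102 -0.23555812  0.24218412] [[ 1.0e+00 -6.0e-04  2.3e-03]
 [-2.3e-03  6.0e-04  1.0e+00]
 [-6.0e-04 -1.0e+00  6.0e-04]] [-0.4902108   0.03280198  0.37967793] 0.012602461009882125 15.825
```

{"api": "carry_out", "payload": {"plan": [[[0.0008,0.02,0.0005],[0,0,0],0.005],[[0,0.02,0],[0,0,0],0.005],[[0,0.011,0],[0,0,0],0.005],[[0,0,0],[0,0,0],0.005]]}}

```text
time_s: 16.32
position: [0.5365, -0.2338, 0.1913]
tool_rot: [[1.0, -0.001, -0.0], [0.0, 0.001, 1.0], [-0.001, -1.0, 0.001]]
ft_force: [0.2, 0.3, -1.1]
grip_width: 0.0126
```

{"api": "carry_out", "payload": {"plan": [[[0,0.002,0],[0,0,0],0.005],[[0,0.003,0],[0,0,0],0.005],[[0,0.003,0],[0,0,0],0.005],[[0,0.003,0],[0,0,0],0.005]]}}

```text
time_s: 16.82
position: [0.5367, -0.2346, 0.1804]
tool_rot: [[1.0, 0.0, 0.001], [-0.001, -0.0, 1.0], [0.0, -1.0, -0.0]]
ft_force: [-0.0, 0.6, -1.4]
grip_width: 0.0129
```

{"api": "carry_out", "payload": {"plan": [[[-0.0004,0.002,-0.0003],[0,0,0],0.005],[[0,0.003,0],[0,0,0],0.005],[[0,0.004,0],[0,0,0],0.005]]}}

```text
time_s: 17.2
position: [0.5363, -0.2349, 0.1713]
tool_rot: [[1.0, 0.0, 0.001], [-0.001, -0.0, 1.0], [0.0, -1.0, -0.0]]
ft_force: [-0.1, -0.1, -1.2]
grip_width: 0.0126
```

{"api": "carry_out", "payload": {"plan": [[[0,0.008,0],[0,0,0],0.005],[[0,0.01,0],[0,0,0],0.005],[[0,0.01,0],[0,0,0],0.005],[[0,0.01,0],[0,0,0],0.005],[[0,0.007,0],[0,0,0],0.005],[[0,0.003,0],[0,0,0],0.005]]}}

```text
time_s: 17.95
position: [0.5362, -0.2348, 0.123]
tool_rot: [[1.0, -0.0, 0.0], [-0.0, 0.0, 1.0], [-0.0, -1.0, 0.0]]
ft_force: [-0.3, -0.3, -1.1]
grip_width: 0.0129
```

{"api": "carry_out", "payload": {"plan": [[[0,0.002,0],[0,0,0],0.005],[[0,0.002,0],[0,0,0],0.005],[[0,0.001,0],[0,0,0],0.005]]}}

```text
time_s: 18.32
position: [0.5364, -0.2349, 0.1186]
tool_rot: [[1.0, 0.0, 0.0], [-0.0, -0.0, 1.0], [0.0, -1.0, -0.0]]
ft_force: [-0.3, 0.7, -1.3]
grip_width: 0.0129
```

{"api": "carry_out", "payload": {"plan": [[[0,0.001,0],[0,0,0],0.005]]}}

```text
time_s: 18.45
position: [0.5363, -0.2349, 0.1176]
tool_rot: [[1.0, 0.0, 0.0], [-0.0, -0.0, 1.0], [0.0, -1.0, -0.0]]
ft_force: [0.7, -0.5, -2.1]
grip_width: 0.0123
```

{"api": "carry_out", "payload": {"plan": [[[0,0.0007,0],[0,0,0],0.005]]}}

```text
time_s: 18.58
position: [0.5363, -0.2349, 0.1168]
tool_rot: [[1.0, 0.0, 0.0], [-0.0, -0.0, 1.0], [0.0, -1.0, -0.0]]
ft_force: [-0.3, -0.1, -1.1]
grip_width: 0.0126
```

{"api": "carry_out", "payload": {"plan": [[[0,0.0008,0],[0,0,0],0.005]]}}

```text
time_s: 18.7
position: [0.5364, -0.2349, 0.1165]
tool_rot: [[1.0, 0.0, 0.0], [-0.0, -0.0, 1.0], [0.0, -1.0, -0.0]]
ft_force: [-1.8, 1.1, 7.5]
grip_width: 0.013
```

{"api": "carry_out", "payload": {"plan": [[[0,0.0008,0],[0,0,0],0.005]]}}

```text
time_s: 18.82
position: [0.5364, -0.2349, 0.1165]
tool_rot: [[1.0, 0.001, 0.0], [-0.0, -0.001, 1.0], [0.001, -1.0, -0.001]]
ft_force: [-4.6, 2.6, 12.5]
grip_width: 0.0127
```

{"api": "carry_out", "payload": {"plan": [[[0,-0.001,0],[0,0,0],0.013],[[0,0,0],[0,0,0],0.02],[[0,0,0],[0,0,0],0.03],[[0,0,0],[0,0,0],0.045],[[0,-0.005,0],[0,0,0],0.05]]}}

```text
time_s: 19.45
position: [0.5362, -0.2348, 0.1211]
tool_rot: [[1.0, -0.001, 0.0], [-0.0, 0.0, 1.0], [-0.001, -1.0, 0.0]]
ft_force: [-0.3, 0.4, -0.2]
grip_width: 0.0499
```

{"api": "carry_out", "payload": {"plan": [[[0,-0.02,0],[0,0,0],0.05],[[0,-0.03,0],[0,0,0],0.06],[[0,-0.03,0],[0,0,0],0.07],[[0,-0.03,0],[0,0,0],0.0854]]}}

```text
time_s: 19.95
position: [0.5362, -0.2348, 0.2326]
tool_rot: [[1.0, 0.0, 0.0], [-0.0, -0.0, 1.0], [0.0, -1.0, -0.0]]
ft_force: [-0.4, -0.7, 0.3]
grip_width: 0.0852
```

Run:
```python
from plan import *
p=env.get_image("scene")
im=cv2.resize(p["image"][120:240,200:350,::-1],None,fx=5,fy=5,interpolation=cv2.INTER_CUBIC)
cv2.imwrite("pics/l7.png",im)
P,R,s=cur();print(P,R.round(3),s["ft_force"],s["grip_width"],s["time_s"])
```

```text
[ 0.53728741 -0.23549762  0.23684259] [[ 1.     0.006  0.   ]
 [-0.    -0.004  1.   ]
 [ 0.006 -1.    -0.004]] [ 0.52230502 -0.89071313  3.93780416] 0.08560565610033768 20.0
```

View pics/l7.png

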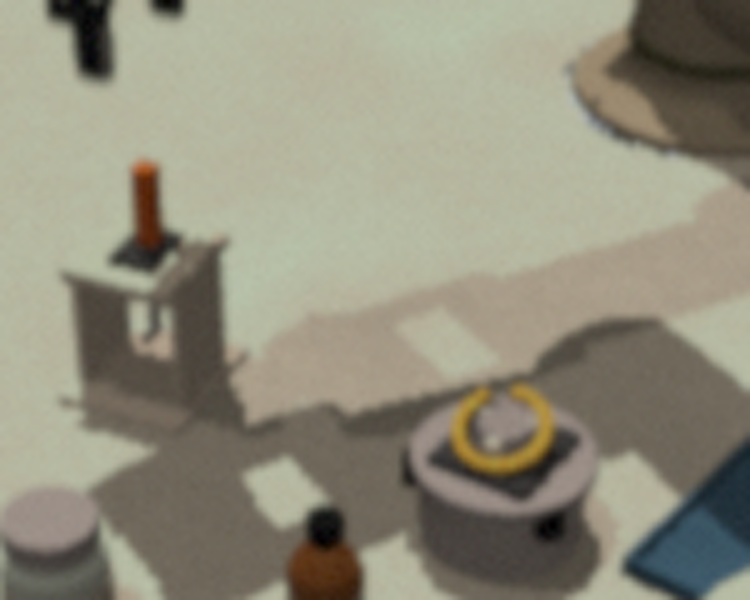

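```bash
cat > c.py <<'E'
from plan import *
import sys,pickle
tag=sys.argv[1]
p=env.get_image("scene");q=env.get_image("top")
pickle.dump((p,q),open(tag+".pkl","wb"))
P,R,s=cur();print(P,s["ft_force"],s["grip_width"],s["time_s"])
E
python3 c.py r1
cat > d.py <<'E'
from plan import *
import pickle
from scipy.optimize import minimize
p,q=pickle.load(open("r1.pkl","rb"))
def gold(im):
    h=cv2.cvtColor(im,cv2.COLOR_RGB2HSV);return ((h[...,0]>14)&(h[...,0]<32)&(h[...,1]>130)).astype(np.uint8)
M=[]
for c,(x,y,w) in ((p,(275,185,60)),(q,(224,192,60))):
    g=gold(c["image"]);m=np.zeros_like(g);m[y:y+w,x:x+w]=g[y:y+w,x:x+w];M.append(m);print(m.sum())
    im=c["image"][y:y+w,x:x+w,::-1].copy();im[m[y:y+w,x:x+w]>0]=(255,0,255)
    cv2.imwrite("pics/m%d.png"%len(M),np.hstack([cv2.resize(c["image"][y:y+w,x:x+w,::-1],None,fx=6,fy=6,interpolation=cv2.INTER_CUBIC),cv2.resize(im,None,fx=6,fy=6,interpolation=0)]))
E
python3 d.py
```

```text
[ 0.53667009 -0.23511873  0.23284091] [ 1.23618948 -0.54747397  0.19120345] 0.08526121798288123 20.1
151
217
```

View pics/m1.png

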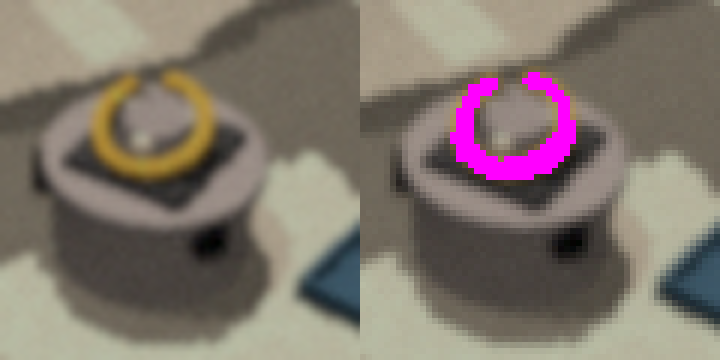

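View pics/m2.png

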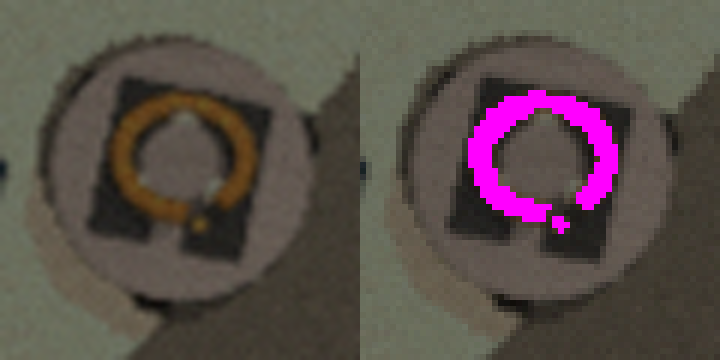

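Run:
```python
from plan import *
P,R,s=cur()
rows(P,R,np.array([.5975,.0303,.215]),Rt(79.9),8,.0854)
```

```text
[[[0.0076, 0.0022, 0.0332], [0.03, -9.99, 0.01], 0.0854], [[0.0132, 0.0022, 0.0314], [0.03, -9.99, 0.01], 0.0854], [[0.0185, 0.0022, 0.0285], [0.03, -9.99, 0.01], 0.0854], [[0.0231, 0.0022, 0.025], [0.03, -9.99, 0.01], 0.0854], [[0.0271, 0.0022, 0.0206], [0.03, -9.99, 0.01], 0.0854], [[0.0303, 0.0023, 0.0155], [0.03, -9.99, 0.01], 0.0854], [[0.0325, 0.0022, 0.0101], [0.03, -9.99, 0.01], 0.0854], [[0.0338, 0.0023, 0.0042], [0.03, -9.99, 0.01], 0.0854]]
max 0.0338 9.99
```

{"api": "carry_out", "payload": {"plan": [[[0.0076,0.0022,0.0332],[0,-10,0],0.0854],[[0.0132,0.0022,0.0314],[0,-10,0],0.0854],[[0.0185,0.0022,0.0285],[0,-10,0],0.0854],[[0.0231,0.0022,0.025],[0,-10,0],0.0854],[[0.0271,0.0022,0.0206],[0,-10,0],0.0854],[[0.0303,0.0023,0.0155],[0,-10,0],0.0854],[[0.0325,0.0022,0.0101],[0,-10,0],0.0854],[[0.0338,0.0023,0.0042],[0,-10,0],0.0854]]}}

```text
time_s: 21.1
position: [0.5967, 0.0317, 0.2122]
tool_rot: [[0.168, -0.002, -0.986], [0.986, 0.0, 0.168], [-0.0, -1.0, 0.002]]
ft_force: [0.0, 0.8, 0.2]
grip_width: 0.0854
```

{"api": "carry_out", "payload": {"plan": [[[0,0.02,0],[0,0,0],0.0854],[[0,0.02,0],[0,0,0],0.0854],[[0,0.02,0],[0,0,0],0.0854],[[0,0.01,0],[0,0,0],0.0854],[[0,0,0],[0,0,0],0.0854]]}}

```text
time_s: 21.72
position: [0.5966, 0.0306, 0.1426]
tool_rot: [[0.174, -0.002, -0.985], [0.985, 0.0, 0.174], [-0.0, -1.0, 0.002]]
ft_force: [-0.7, -0.0, 0.4]
grip_width: 0.0853
```

Run:
```python
from plan import *
p=env.get_image("scene")
im=cv2.resize(p["image"][140:240,250:350,::-1],None,fx=6,fy=6,interpolation=cv2.INTER_CUBIC)
cv2.imwrite("pics/l8.png",im)
P,R,s=cur();print(P,R.round(3),s["ft_force"],s["grip_width"],s["time_s"])
x=np.array([np.cos(np.radians(-10.1)),np.sin(np.radians(-10.1)),0])
print("correction tool axes",R.T@(np.array([.5975,.0303,.064])-P))
```

```text
[0.59697919 0.03056681 0.14348161] [[ 0.174 -0.    -0.985]
 [ 0.985  0.     0.174]
 [-0.    -1.     0.   ]] [-0.52198306 -0.2808063   0.00181303] 0.08561232092421743 21.775
correction tool axes [-0.00017081  0.07948148 -0.00057691]
```

View pics/l8.png

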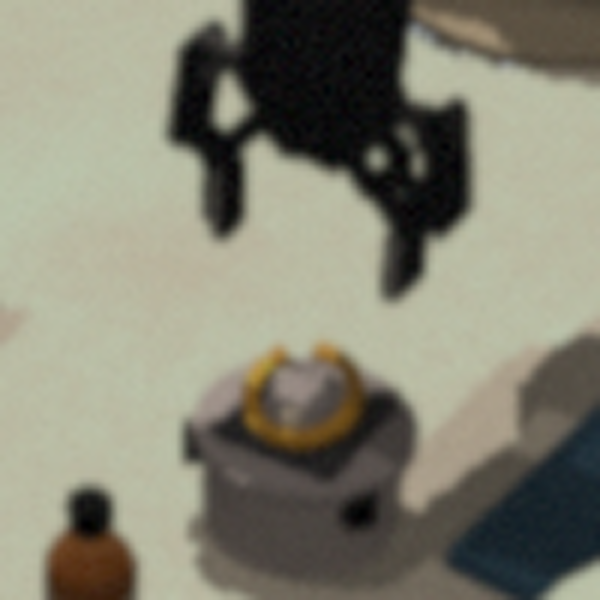

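{"api": "carry_out", "payload": {"plan": [[[0,0.02,-0.0005],[0,0,0],0.0854],[[0,0.02,0],[0,0,0],0.0854],[[0,0.018,0],[0,0,0],0.0854],[[0,0.012,0],[0,0,0],0.0854],[[0,0.006,0],[0,0,0],0.0854],[[0,0.003,0],[0,0,0],0.08],[[0,0,0],[0,0,0],0.075]], "force": 40}}

```text
time_s: 22.65
position: [0.5976, 0.0305, 0.0647]
tool_rot: [[0.174, 0.001, -0.985], [0.985, -0.0, 0.174], [0.0, -1.0, -0.001]]
ft_force: [0.2, 0.1, -0.2]
grip_width: 0.0747
```

Run:
```python
from plan import *
p=env.get_image("scene")
im=cv2.resize(p["image"][160:240,260:340,::-1],None,fx=7,fy=7,interpolation=cv2.INTER_CUBIC)
cv2.imwrite("pics/l9.png",im)
P,R,s=cur();print(P,R.round(3),s["ft_force"],s["grip_width"],s["time_s"])
```

```text
[0.5976649  0.03047301 0.0648663 ] [[ 0.174  0.001 -0.985]
 [ 0.985 -0.     0.174]
 [-0.    -1.    -0.001]] [-0.75171061 -0.23957157  0.00795386] 0.07494935582999697 22.7
```

View pics/l9.png

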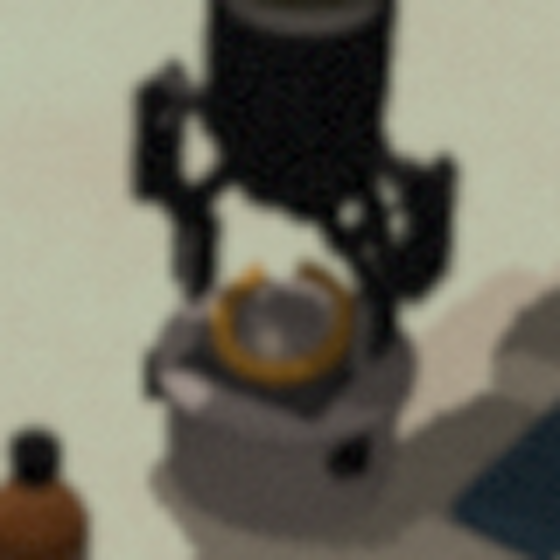

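Run:
```python
from plan import *
import pickle
p,q=pickle.load(open("r1.pkl","rb"))
c=np.array([.5976,.0305]);y=np.array([.174,.985])
f=lambda P:((proj(p,P)-[260,160]+.5)*7-.5).round(0).tolist()
print("ring L/R",f([[*(c-.030*y),.0785],[*(c+.03*y),.0785]]))
for z in (.065,.07,.075,.08,.085):
  print(z,"tip L/R",f([[*(c-.0375*y),z],[*(c+.0375*y),z]]), f([[*(c-.0475*y),z]]))
```

```text
ring L/R [[222.0, 292.0], [345.0, 340.0]]
0.065 tip L/R [[206.0, 311.0], [359.0, 372.0]] [[186.0, 304.0]]
0.07 tip L/R [[206.0, 302.0], [360.0, 362.0]] [[186.0, 294.0]]
0.075 tip L/R [[206.0, 293.0], [361.0, 353.0]] [[186.0, 285.0]]
0.08 tip L/R [[207.0, 283.0], [361.0, 344.0]] [[187.0, 276.0]]
0.085 tip L/R [[207.0, 274.0], [362.0, 334.0]] [[187.0, 266.0]]
```

{"api": "carry_out", "payload": {"plan": [[[0,0.0005,0],[0,0,0],0.068],[[0,0,0],[0,0,0],0.062],[[0,0,0],[0,0,0],0.056],[[0,0,0],[0,0,0],0.05],[[0,0,0],[0,0,0],0.05]], "force": 50}}

```text
time_s: 23.32
position: [0.5977, 0.0306, 0.0644]
tool_rot: [[0.174, 0.001, -0.985], [0.985, 0.0, 0.174], [0.0, -1.0, -0.001]]
ft_force: [-0.8, 0.2, 5.5]
grip_width: 0.0578
```

Run:
```python
from plan import *
p=env.get_image("scene")
im=cv2.resize(p["image"][160:240,260:340,::-1],None,fx=7,fy=7,interpolation=cv2.INTER_CUBIC)
cv2.imwrite("pics/l10.png",im)
P,R,s=cur();print(P,R.round(3),s["ft_force"],s["grip_width"],s["time_s"])
```

```text
[0.59764348 0.03058222 0.06440821] [[ 0.174  0.001 -0.985]
 [ 0.985  0.     0.174]
 [ 0.    -1.    -0.001]] [-0.67435144  1.5977413   5.92722153] 0.057749701219772784 23.375
```

View pics/l10.png

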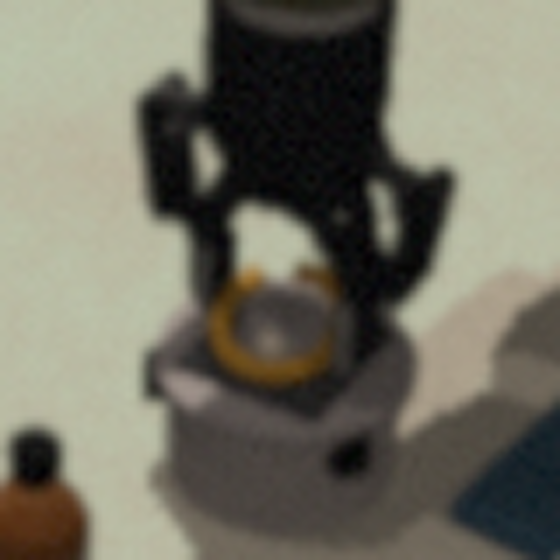

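{"api": "carry_out", "payload": {"plan": [[[0,-0.0015,0],[0,0,0],0.05],[[0,-0.0015,0],[0,0,0],0.05],[[0,-0.0015,0],[0,0,0],0.05]]}}

```text
time_s: 23.75
position: [0.5982, 0.0304, 0.0682]
tool_rot: [[0.174, 0.002, -0.985], [0.985, -0.0, 0.174], [0.0, -1.0, -0.002]]
ft_force: [6.8, -0.5, -5.7]
grip_width: 0.0578
```

{"api": "carry_out", "payload": {"plan": [[[0,-0.0015,0],[0,0,0],0.05],[[0,-0.0015,0],[0,0,0],0.05],[[0,-0.0015,0],[0,0,0],0.05]]}}

```text
time_s: 24.12
position: [0.5983, 0.0303, 0.0732]
tool_rot: [[0.174, 0.002, -0.985], [0.985, -0.0, 0.174], [0.0, -1.0, -0.002]]
ft_force: [2.9, -0.3, -0.1]
grip_width: 0.0579
```

Run:
```python
from plan import *
p=env.get_image("scene")
im=cv2.resize(p["image"][160:240,260:340,::-1],None,fx=7,fy=7,interpolation=cv2.INTER_CUBIC)
cv2.imwrite("pics/l11.png",im)
P,R,s=cur();print(P,R.round(3),s["ft_force"],s["grip_width"],s["time_s"])
```

```text
[0.59814878 0.03032882 0.0734403 ] [[ 0.174  0.002 -0.985]
 [ 0.985 -0.     0.174]
 [ 0.    -1.    -0.002]] [ 3.12264663 -0.51146471  1.983886  ] 0.05776028800415462 24.175
```

View pics/l11.png

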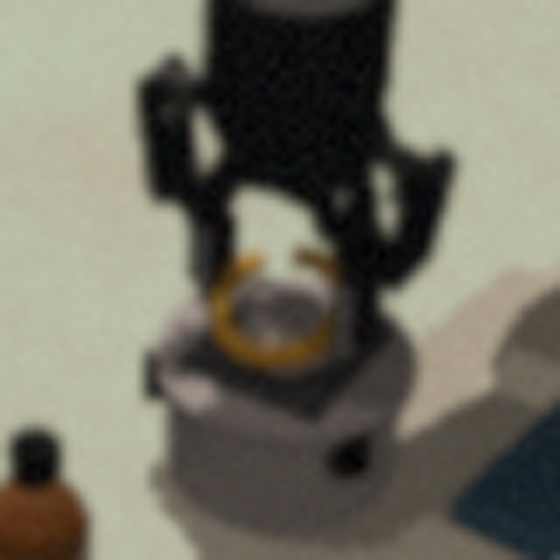

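{"api": "carry_out", "payload": {"plan": [[[0,-0.002,0],[0,0,0],0.05],[[0,-0.002,0],[0,0,0],0.05],[[0,-0.003,0],[0,0,0],0.05],[[0,-0.004,0],[0,0,0],0.05]]}}

```text
time_s: 24.68
position: [0.597, 0.0306, 0.0839]
tool_rot: [[0.174, -0.001, -0.985], [0.985, 0.0, 0.174], [-0.0, -1.0, 0.001]]
ft_force: [0.4, -0.0, -0.6]
grip_width: 0.0579
```

{"api": "carry_out", "payload": {"plan": [[[0,-0.005,0],[0,0,0],0.05],[[0,-0.01,0],[0,0,0],0.05],[[0,-0.015,0],[0,0,0],0.05],[[0,-0.02,0],[0,0,0],0.05],[[0,-0.02,0],[0,0,0],0.05],[[0,-0.01,0],[0,0,0],0.05],[[0,0,0],[0,0,0],0.05]]}}

```text
time_s: 25.55
position: [0.5976, 0.0305, 0.1647]
tool_rot: [[0.174, 0.001, -0.985], [0.985, -0.0, 0.174], [0.0, -1.0, -0.001]]
ft_force: [0.2, -0.7, 0.2]
grip_width: 0.058
```

Run:
```python
from plan import *
p=env.get_image("scene")
im=cv2.resize(p["image"][120:240,260:380,::-1],None,fx=5,fy=5,interpolation=cv2.INTER_CUBIC)
cv2.imwrite("pics/l12.png",im)
P,R,s=cur();print(P,R.round(3),s["ft_force"],s["grip_width"],s["time_s"])
print(np.hypot(P[0],P[1]))
```

```text
[0.59730228 0.03051221 0.16384562] [[ 0.174 -0.    -0.985]
 [ 0.985  0.     0.174]
 [-0.    -1.     0.   ]] [ 0.28235634 -0.40289993 -0.1984646 ] 0.05775075589525656 25.6
0.5980811059711794
```

View pics/l12.png

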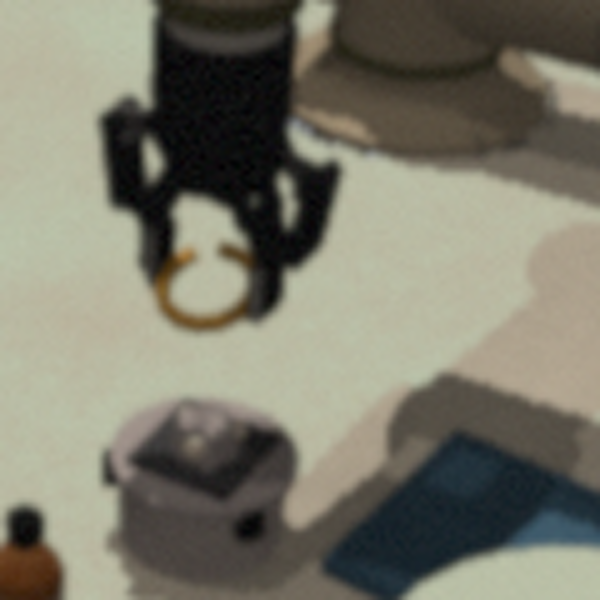

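Run:
```python
from plan import *
P,R,s=cur()
R1=Rt(79.9)@Ro.from_rotvec(np.radians([-20,0,0])).as_matrix()
print(R1.round(3))
p,r=rows(P,R,np.array([.557,.218,.12]),R1,7,.05)
rows(p,r,p-[0,0,.085],r,1,.05)
```

```text
[[ 0.175  0.337 -0.925]
 [ 0.985 -0.06   0.165]
 [ 0.    -0.94  -0.342]]
[[[0.0254, 0.0063, 0.0103], [-2.86, 0.01, 0.0], 0.05], [[0.0253, 0.0057, 0.0107], [-2.86, 0.01, 0.0], 0.05], [[0.0254, 0.0052, 0.0109], [-2.86, 0.01, 0.0], 0.05], [[0.0254, 0.0047, 0.0112], [-2.86, 0.01, 0.0], 0.05], [[0.0253, 0.0041, 0.0113], [-2.86, 0.01, 0.0], 0.05], [[0.0254, 0.0035, 0.0116], [-2.86, 0.01, 0.0], 0.05], [[0.0254, 0.0029, 0.0118], [-2.86, 0.01, 0.0], 0.05]]
max 0.0254 2.86
[[[-0.0, 0.0799, 0.0291], [0.0, 0.0, 0.0], 0.05]]
max 0.0799 0.0
```

{"api": "carry_out", "payload": {"plan": [[[0.0254,0.0063,0.0103],[-2.86,0,0],0.05],[[0.0254,0.0057,0.0107],[-2.86,0,0],0.05],[[0.0254,0.0052,0.0109],[-2.86,0,0],0.05],[[0.0254,0.0047,0.0112],[-2.86,0,0],0.05],[[0.0254,0.0041,0.0113],[-2.86,0,0],0.05],[[0.0254,0.0035,0.0116],[-2.86,0,0],0.05],[[0.0254,0.0029,0.0118],[-2.86,0,0],0.05],[[0,0,0],[0,0,0],0.05]]}}

```text
time_s: 26.6
position: [0.5554, 0.2196, 0.1185]
tool_rot: [[0.171, 0.334, -0.927], [0.985, -0.059, 0.161], [-0.001, -0.941, -0.34]]
ft_force: [0.3, -0.8, -0.9]
grip_width: 0.0579
```

Run:
```python
from plan import *
p=env.get_image("scene")
im=cv2.resize(p["image"][140:260,300:420,::-1],None,fx=5,fy=5,interpolation=cv2.INTER_CUBIC)
cv2.imwrite("pics/l13.png",im)
P,R,s=cur();print(P,R.round(3),s["ft_force"],s["grip_width"],s["time_s"])
```

```text
[0.5562983  0.21867919 0.11917453] [[ 0.173  0.335 -0.926]
 [ 0.985 -0.06   0.162]
 [-0.001 -0.94  -0.34 ]] [-0.44606122 -1.05227112  0.53912247] 0.057725924615910015 26.65
```

View pics/l13.png

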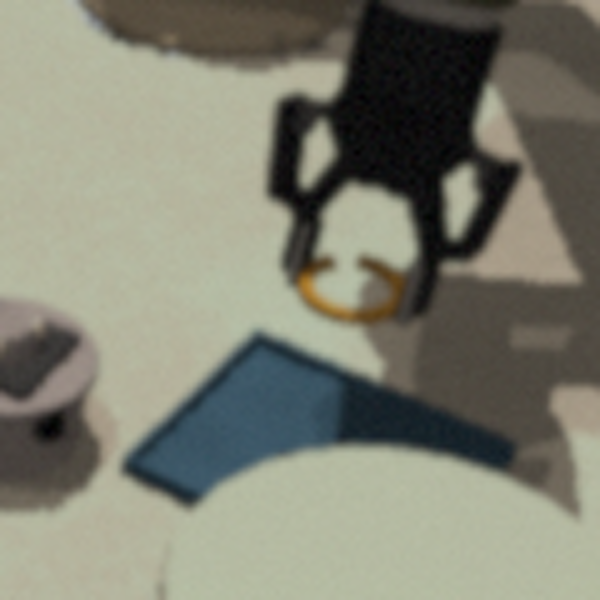

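{"api": "carry_out", "payload": {"plan": [[[0,0.0235,0.0085],[0,0,0],0.05],[[0,0.0235,0.0085],[0,0,0],0.05],[[0,0.0235,0.0085],[0,0,0],0.05],[[0,0.0165,0.006],[0,0,0],0.05],[[0,0.0055,0.002],[0,0,0],0.05],[[0,0,0],[0,0,0],0.05]]}}

```text
time_s: 27.4
position: [0.5576, 0.2176, 0.0217]
tool_rot: [[0.175, 0.337, -0.925], [0.985, -0.06, 0.164], [-0.0, -0.94, -0.342]]
ft_force: [-0.2, 0.0, -0.9]
grip_width: 0.0574
```

{"api": "carry_out", "payload": {"plan": [[[0,0.0028,0.001],[0,0,0],0.05],[[0,0.0028,0.001],[0,0,0],0.05]]}}

```text
time_s: 27.65
position: [0.5575, 0.2182, 0.0162]
tool_rot: [[0.174, 0.338, -0.925], [0.985, -0.059, 0.164], [0.0, -0.939, -0.343]]
ft_force: [0.9, 0.4, 0.4]
grip_width: 0.0578
```

{"api": "carry_out", "payload": {"plan": [[[0,0.0019,0.0007],[0,0,0],0.05],[[0,0.0019,0.0007],[0,0,0],0.05]]}}

```text
time_s: 27.9
position: [0.5572, 0.2182, 0.0116]
tool_rot: [[0.174, 0.337, -0.925], [0.985, -0.06, 0.164], [0.0, -0.94, -0.342]]
ft_force: [-0.1, -0.3, -1.3]
grip_width: 0.0577
```

{"api": "carry_out", "payload": {"plan": [[[0,0.0019,0.0007],[0,0,0],0.05]]}}

```text
time_s: 28.02
position: [0.5573, 0.2182, 0.0096]
tool_rot: [[0.174, 0.337, -0.925], [0.985, -0.06, 0.163], [0.0, -0.94, -0.342]]
ft_force: [-0.0, -0.2, -0.2]
grip_width: 0.0583
```

{"api": "carry_out", "payload": {"plan": [[[0,0.0014,0.0005],[0,0,0],0.05]]}}

```text
time_s: 28.15
position: [0.5573, 0.2182, 0.008]
tool_rot: [[0.174, 0.337, -0.925], [0.985, -0.06, 0.164], [-0.0, -0.94, -0.342]]
ft_force: [-0.5, -0.2, 1.0]
grip_width: 0.0579
```

{"api": "carry_out", "payload": {"plan": [[[0,0.0014,0.0005],[0,0,0],0.05]]}}

```text
time_s: 28.28
position: [0.5573, 0.2182, 0.0066]
tool_rot: [[0.174, 0.337, -0.925], [0.985, -0.06, 0.164], [0.0, -0.94, -0.342]]
ft_force: [-0.3, -0.7, -1.1]
grip_width: 0.0579
```

{"api": "carry_out", "payload": {"plan": [[[0,0.0014,0.0005],[0,0,0],0.05]]}}

```text
time_s: 28.4
position: [0.5573, 0.2182, 0.0051]
tool_rot: [[0.174, 0.337, -0.925], [0.985, -0.06, 0.164], [0.0, -0.94, -0.342]]
ft_force: [-1.1, 0.0, -0.2]
grip_width: 0.0576
```

{"api": "carry_out", "payload": {"plan": [[[0,0.0012,0.0004],[0,0,0],0.05]]}}

```text
time_s: 28.52
position: [0.5573, 0.2182, 0.0038]
tool_rot: [[0.174, 0.337, -0.925], [0.985, -0.06, 0.164], [-0.0, -0.94, -0.342]]
ft_force: [0.3, -0.5, 0.6]
grip_width: 0.0578
```

{"api": "carry_out", "payload": {"plan": [[[0,0.0012,0.0004],[0,0,0],0.05]]}}

```text
time_s: 28.65
position: [0.5575, 0.2182, 0.0031]
tool_rot: [[0.174, 0.338, -0.925], [0.985, -0.06, 0.163], [0.0, -0.939, -0.343]]
ft_force: [-5.4, -0.7, 13.7]
grip_width: 0.0578
```

{"api": "carry_out", "payload": {"plan": [[[0,0.0012,0.0004],[0,0,0],0.05]]}}

```text
time_s: 28.78
position: [0.5576, 0.2182, 0.0029]
tool_rot: [[0.174, 0.339, -0.925], [0.985, -0.06, 0.163], [0.0, -0.939, -0.344]]
ft_force: [-9.8, -2.4, 24.6]
grip_width: 0.0578
```

{"api": "carry_out", "payload": {"plan": [[[0,-0.002,-0.0006],[0,0,0],0.057],[[0,0,0],[0,0,0],0.064],[[0,0,0],[0,0,0],0.075],[[0,0,0],[0,0,0],0.0854],[[0,0,0],[0,0,0],0.0854]]}}

```text
time_s: 29.4
position: [0.5573, 0.2182, 0.0033]
tool_rot: [[0.174, 0.337, -0.925], [0.985, -0.06, 0.164], [-0.0, -0.94, -0.342]]
ft_force: [-0.5, -0.3, -0.4]
grip_width: 0.0854
```

{"api": "carry_out", "payload": {"plan": [[[0,-0.0047,-0.0017],[0,0,0],0.0854],[[0,-0.019,-0.007],[0,0,0],0.0854],[[0,-0.028,-0.01],[0,0,0],0.0854],[[0,-0.047,-0.017],[0,0,0],0.0854],[[0,-0.047,-0.017],[0,0,0],0.0854],[[0,-0.02,-0.04],[0,0,0],0.0854],[[0,0,0],[0,0,0],0.0854]]}}

```text
time_s: 30.28
position: [0.5893, 0.2127, 0.1941]
tool_rot: [[0.175, 0.343, -0.923], [0.985, -0.059, 0.165], [0.002, -0.938, -0.348]]
ft_force: [0.8, 0.7, -1.3]
grip_width: 0.0854
```

Run:
```python
from plan import *
p=env.get_image("scene");q=env.get_image("top")
a=cv2.resize(p["image"][110:290,190:430,::-1],None,fx=3.3,fy=3.3,interpolation=cv2.INTER_CUBIC)
b=q["image"][120:300,60:400,::-1];b=cv2.resize(b,None,fx=2.3,fy=2.3,interpolation=cv2.INTER_CUBIC)
cv2.imwrite("pics/e1.png",a);cv2.imwrite("pics/e2.png",np.clip(b*1.6,0,255).astype(np.uint8))
P,R,s=cur();print(P,s["ft_force"],s["grip_width"],s["time_s"])
```

```text
[0.58654401 0.21276306 0.19035498] [-0.06149807  0.34447543 -0.51924272] 0.085300463130852 30.375
```

View pics/e1.png

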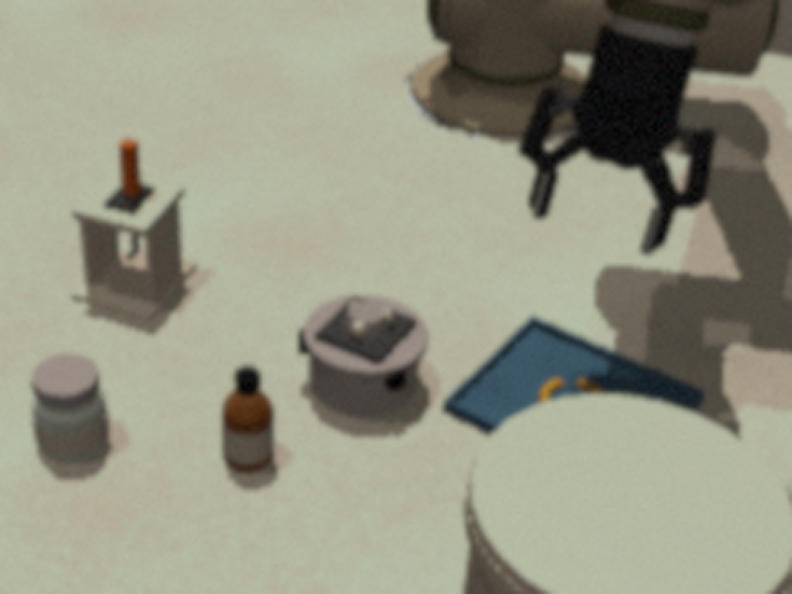

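View pics/e2.png

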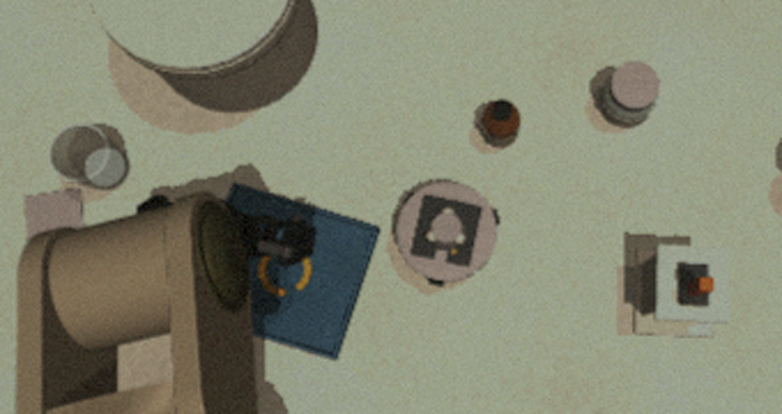

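{"api": "carry_out", "payload": {"plan": [[[-0.04,-0.02,0],[0,0,0],0.0854],[[-0.04,-0.02,0],[0,0,0],0.0854],[[-0.04,0,0],[0,0,0],0.0854],[[-0.04,0,0],[0,0,0],0.0854],[[-0.03,0,0],[0,0,0],0.0854],[[0,0,0],[0,0,0],0.0854],[[0,0,0],[0,0,0],0.0854]]}}

```text
time_s: 31.25
position: [0.5401, 0.0288, 0.2277]
tool_rot: [[0.174, 0.336, -0.926], [0.985, -0.059, 0.164], [0.0, -0.94, -0.341]]
ft_force: [0.4, -0.5, -0.8]
grip_width: 0.0856
```

Run:
```python
from plan import *
q=env.get_image("top");p=env.get_image("scene")
b=q["image"][190:290,135:235,::-1];b=cv2.resize(b,None,fx=6,fy=6,interpolation=cv2.INTER_CUBIC)
cv2.imwrite("pics/e3.png",np.clip(b*1.8,0,255).astype(np.uint8))
h=cv2.cvtColor(q["image"],cv2.COLOR_RGB2HSV);g=((h[...,0]>10)&(h[...,0]<32)&(h[...,1]>120)).astype(np.uint8)
m=np.zeros_like(g);m[205:275,145:222]=g[205:275,145:222]
n=np.argwhere(m)[:,::-1].astype(np.float32);w=back(q,n,.0075)[:,:2].astype(np.float32)
print(len(n),cv2.minEnclosingCircle(w))
u=proj(q,[[.5526,.2186,.014]]);print(u)
P,R,s=cur();print(P,s["ft_force"],s["grip_width"],s["time_s"],np.abs(s["qvel"]).max())
```

```text
190 ((0.5443791151046753, 0.18810038268566132), 0.06115061789751053)
[[182.64248616 237.01919781]]
[0.54039726 0.0291885  0.22800618] [ 0.60090508 -0.03400033  0.49753641] 0.08559033512219223 31.35 0.2783313793291694
```

View pics/e3.png

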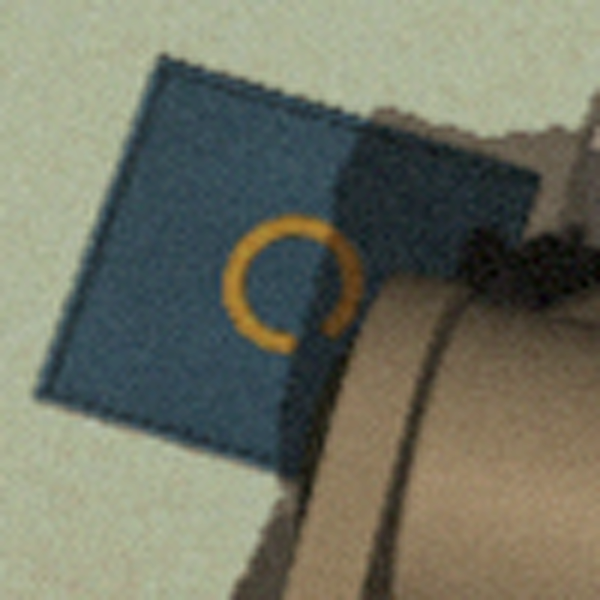

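Run:
```python
from rig import env
print(env.close_job())
```

```text
the job is handed in; nothing more can be done
None
```

The ring is in the blue dish, the pick is back in its holder, and the job was handed in at about 31 s. The system reported no verdict.

- **Lifting the ring's end:** I found the lid by touch, with about 20 N on the tool at most. I then fed the toe into the slot to about 0.5 mm from where the hub should be, without touching anything. The end snapped past the near balls at about 13–14 N on the tool, below the 30 N limit.
- **Pick:** I hung it back until the collar seated, with about 12 N. The later pictures show it upright in its hole.
- **Ring:** I gripped it across its outside, pulled it off the hub at about 6 N vertical and 7 N sideways, and levelled it over the dish. The fingertips met the dish floor with about 26 N. I backed off about 2 mm and let go, so the ring fell about 1 cm by my estimate.

**Last checks:** the top picture shows the ring flat, whole and about 1 pixel (2–3 mm) from the dish's centre. The gripper was open and clear, with no contact force. The bottles and jars in view had not moved.

**Check that failed:** my automatic circle fit of the ring gave a meaningless result, because it also counted the tan arm as gold. I read the ring's position from the picture instead.

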